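# Open the swing-bolt clamp and load a billet stack

## Robot

A 7-joint arm with a two-finger parallel gripper is mounted at the origin on the work surface. World frame = base frame: x ahead of the robot, y to its left, z up, the work surface at z = 0. Lengths are in m, angles in rad, forces in N, time in s.
With the tool pointing down it reaches from about 0.425 to 0.875 m from the base axis. Payload 4.7 kg.
Tool frame: the origin (TCP) lies midway between the tips of the shut fingers; the grasp point (between the pads) lies 19 mm behind it (ctrl.grip_point_offset is the distance from the TCP to the grasp point, in m); z points along the fingers, y is the line along which they close (so a half turn about z gives the same grasp; the last joint's range is limited). The gripper opens to 87 mm and grips with 3 to 60 N. Pads are 19 mm wide; open, the fingers measure 117 mm over their backs; the gripper's body (75 mm by 190 mm) begins 51 mm behind the grasp point.
Start: joints at [0.014, 0.321, -0.07, 1.45, 0.023, 1.371, -0.057], TCP at [0.65, -0, 0.201] pointing down, gripper open.
Joint ranges: [-2.86, 2.86], [-0.3, 2.09], [-1.38, 1.24], [0.06, 2.45], [-1.56, 4.7], [0.09, 2.05], [-2.69, 2.69]. Speed limits (rad/s): [2.57, 2.57, 3.14, 3.14, 3.14, 3.14, 3.14].

## Interface

Orientations are given as a rotation vector (axis times angle).
In Python, from bench import ctrl gives the robot as it stands. The module is installed in compiled form; this text tells all that it offers.
- The arm moves only by the shell command python3 -m handwheel 'ROWS' [OPENING] [FORCE]. ROWS is JSON, a list of rows, each an object of numbers: "x", "y", "z": the shift along the tool's x, y, z in m; "wx", "wy", "wz": the turn, a rotation vector about the tool's x, y, z in degrees. A call has 1 to 10 rows; each row is the pose to reach, as a shift and turn from the pose commanded when the call began, along the tool's axes at that moment; what a row does not reach only later rows make up. A row lasts 1/12 s, in which the tool goes at most 41.7 mm and 7.16 degrees, less where a joint would pass 70% of its speed; a pose out of reach is approached as far as the arm can. A call with a gripper value outside its range is refused whole. OPENING is the finger opening in m, from 0 to 0.087, set as the call begins (- or left out, the last holds). The fingers move at their own pace and stop on an object; FORCE is the grip in N (left out, the last holds). Time passes only in rows, so rows that repeat a pose let the fingers close. It gives the time, the measured TCP pose, the force, the opening and the grip force at its end, in the units of the state.
- ctrl.get_state(): the state, without advancing time (a new reading comes with each control period).
- ctrl.get_image(name): name is "scene" or "side" or "wrist"; returns a dict with "image" (400x640x3 uint8, red, green, blue), "K" (3x3 intrinsics, pixels), "k1" (the pictures are not rectified: a ray, as slopes to the right and down, at radius r is drawn at 1 + k1 r^2 times it, then the intrinsics apply), "world_to_cam" (4x4, takes a point from world to camera coordinates); the wrist camera has in their place "hand_eye" (4x4, takes a point from camera to tool coordinates, whose origin is the TCP and whose axes are the flange's). Camera axes: x right, y down, z forward; pixel columns grow to the right and rows downward; lengths in m; the calibration is good to about 2 mm. A picture is of the moment at which its call begins: read the wrist's pose just before it. There is no depth.
- ctrl.close_job(): hands the job in; it is judged then, once.
The state is a dict: "time": time; "joint_positions": joint angles; "qd": joint speeds; "joint_torque": joint torques, N m; "position": TCP position; "tool_rot": TCP orientation; "ft_force": force on the tool from outside, world axes, zero at the start; "torque": the same for the moment, N m; "grip_width": opening from 0.0 (shut) to 1.0 (fully open); "grip_force": force on a finger pad.
Only numpy, scipy, OpenCV 4.12 (cv2) and the standard library are available. Lean on these libraries where they do the work, as an engineer would, in place of code of your own. Each camera call takes 0.05 s, during which the arm holds its last target. There are 200 camera calls.

## Task

Open the billet clamp: loosen the wing nut by a good half turn, swing its eyebolt out of the slot and let it hang down outward, then draw the bridge out from under its keeper and lay it handle up along the wooden rest. Then build the billet in the clamp's pocket, lying flat and square between the guides: the copper slab at the bottom, then every brass plate on the bench, and the steel cap on top. Leave the other things on the bench as they are.

Things in the scene. Friction and masses are not known exactly. Their poses are not given: they have to be found in the camera images.
- pocket (a point): Centre of the pocket floor of the fixed clamp, a dark base 220 x 100 mm (top 15 mm over the bench) with blue uprights. x: from bolt (x=-80 mm) to rear keeper (82 to 102); z up. Four corner guides, 44 mm high, leave 107 (x) by 49 mm (y); long sides open at |x| < 39, so fingers close along y. Posts (x=-80) and pillar (x=92), 69 mm over the floor, carry the bridge; keeper bar top 92 mm.
- wing_nut (a joint): Turn of the wing nut on the bolt, rad: 0 tight, grows as it is loosened (anticlockwise from above), stop 4.2, starts 0 to 0.2. It rises 2.9 mm per rad, takes about 0.05 N m and stays where left. Its 28 mm round foot sits behind 2.5 mm lips on the bridge's slotted lug; from 2.3 on it clears them and the bolt can swing.
- nut_wings (a point): Centre of the brass wing nut's wings, on the bolt's axis: wings 56 mm along y, 10 mm thick along x, 18 mm high along z (the bolt's axis); under them, from 11 mm below this point, the round foot. About 0.115 m above the bench with the bolt upright. The bolt's end stands 20 mm above the wings when tight, 13 mm when loose.
- swing_bolt (a joint): Swing of the hinged steel eyebolt, rad: 0 upright in the bridge's slot, grows as its top goes outward (the clamp's -x), stop 1.4, nearly level. Hinge along the clamp's y, at x=-80 mm and 10 mm above the pocket floor. It turns lightly (0.03 N m); pushed past about 0.5 it falls outward by itself.
- bolt_tip (a point): Free end of the eyebolt, on its axis, 120 mm from the hinge; 10 mm diameter. z points along the bolt, away from the hinge.
- bridge_handle (a point): Centre of the bridge's red handle, 14 (x) x 50 (y) x 20 mm (z), above the pocket at the start. Bridge: loose bar, x -104 to +98 mm, 44 mm wide, 12 thick, 0.35 kg, underside 40 mm below this point. -x end: 16 mm slot for the bolt; +x end: tongue under the clamp's keeper bar (3 mm play), so draw it 20 to 35 mm towards the clamp's -x, then lift.
- rest_top (a point): Middle of the bridge's rest, fixed: a wooden board 200 x 85 mm with two cork bars across it (x=-60 and +60 mm), their tops level with this point, 30 mm above the bench. x along the board, z up. The bridge lies along it, handle up and above the middle, either way round.
- slab_mid (a point): Centre of the thick copper slab, 100 x 42 x 20 mm (x, y, z), about 0.6 kg, loose.
- brass1_mid (a point): Centre of a brass plate, 100 x 42 x 10 mm (x, y, z), about 0.3 kg, loose. One to three brass plates are there; an absent one gives None.
- brass2_mid (a point): Centre of a brass plate, 100 x 42 x 10 mm (x, y, z), about 0.3 kg, loose. One to three brass plates are there; an absent one gives None.
- brass3_mid (a point): Centre of a brass plate, 100 x 42 x 10 mm (x, y, z), about 0.3 kg, loose. One to three brass plates are there; an absent one gives None.
- cap_mid (a point): Centre of the steel cap plate, 100 x 42 x 14 mm (x, y, z), about 0.4 kg, loose, with a round dark dimple in the middle of its top.
- bangle: Bystander: brass bangle lying flat, 68 mm outside, 16 mm high; origin at the centre of its underside.
- jar: Bystander: amber jar, 64 mm across, 85 mm high; origin at the centre of its underside.
Not all that is in view belongs to the job. What is shaped like the part that bears brass3_mid but green or pink is not meant.

How it is judged:
By the outcome, as a careful person would: the job done as asked, in the order asked, and still so for the second after the job is handed in, with the robot touching nothing.
Of brass1, brass2, brass3 only 1 to 3 are there at a start; the rules pass over those that are not, and their reading is None.
At some moment in a run one of slab, brass1, brass2, brass3, cap may be knocked a few centimetres aside while the robot is not near it.
It also fails if it takes over 210 s, if anything falls off the work surface, if the arm or the gripper's body presses on something with over 40 N, if the wrist force passes 120 N, or if a joint passes its speed limit or range.

## Working session

There is one attempt and no reset: what is moved stays moved. The work goes in short steps, Python scripts to look and compute and a shell command to move; the robot and the scene stay as the last step left them, time stands still between calls to the robot, and variables do not carry over. Pictures are saved under pics/ and viewed, at most 14 in all, crops included, and the job is handed in when it is done.

```bash
mkdir -p pics; cat > h.py <<'E'
import numpy as np, cv2
from bench import ctrl
from scipy.spatial.transform import Rotation as R
def snap(name,fn):
    s=ctrl.get_state(); d=ctrl.get_image(name)
    cv2.imwrite('pics/'+fn+'.png',d['image'][:,:,::-1])
    if name=='wrist':
        T=np.eye(4);T[:3,:3]=R.from_rotvec(s['tool_rot']).as_matrix();T[:3,3]=s['position']
        c2w=T@np.array(d['hand_eye'])
    else: c2w=np.linalg.inv(np.array(d['world_to_cam']))
    np.savez('pics/'+fn+'.npz',K=d['K'],k1=d['k1'],c2w=c2w)
def ray(fn,u,v):
    d=np.load('pics/'+fn+'.npz');K=d['K'];p=np.array([(u-K[0,2])/K[0,0],(v-K[1,2])/K[1,1]]);q=p.copy()
    for _ in range(30): q=p/(1+d['k1']*(q@q))
    M=d['c2w'];return M[:3,3],M[:3,:3]@np.array([q[0],q[1],1.])
def onz(fn,u,v,z):
    o,r=ray(fn,u,v);return o+r*(z-o[2])/r[2]
def proj(fn,P):
    d=np.load('pics/'+fn+'.npz');c=np.linalg.inv(d['c2w'])@np.append(P,1);q=c[:2]/c[2];q=q*(1+d['k1']*(q@q))
    return d['K'][:2,:2]@q+d['K'][:2,2]
def tri(*obs):
    A=0;b=0
    for f,u,v in obs:
        o,r=ray(f,u,v);r=r/np.linalg.norm(r);Q=np.eye(3)-np.outer(r,r);A=A+Q;b=b+Q@o
    return np.linalg.solve(A,b)
def st():
    s=ctrl.get_state();print(round(s['time'],2),np.round(s['position'],4),np.round(s['tool_rot'],3),np.round(s['joint_positions'],2),np.round(s['ft_force'],1),s['grip_width'],s['grip_force'])
    print(np.round(R.from_rotvec(s['tool_rot']).as_matrix(),3).tolist())
E
python3 - <<'E'
from h import *
st()
for n in ['scene','side','wrist']:
    snap(n,n+'0');d=np.load(f'pics/{n}0.npz');print(n,d['K'].tolist(),d['k1'],d['c2w'].round(3).tolist())
a=cv2.imread('pics/scene0.png');b=cv2.imread('pics/side0.png')
E
```

```text
0.0 [ 6.494e-01 -1.000e-04  2.001e-01] [-2.220e+00 -2.221e+00  2.000e-03] [ 0.01  0.32 -0.07  1.45  0.02  1.37 -0.06] [ 0.  -0.5 -0.6] 0.9984379570373295 0.0
[[-0.0, 1.0, -0.002], [1.0, 0.0, -0.0], [-0.0, -0.002, -1.0]]
scene [[503.0866699743076, 0.0, 316.8614742213748], [0.0, 503.0866699743076, 201.09955102677884], [0.0, 0.0, 1.0]] -0.013761236732805115 [[-0.009, 0.605, -0.796, 1.589], [1.0, 0.003, -0.009, 0.066], [-0.003, -0.796, -0.605, 0.868], [0.0, 0.0, 0.0, 1.0]]
side [[413.7965052150533, 0.0, 314.0475228322642], [0.0, 413.7965052150533, 200.5613981381687], [0.0, 0.0, 1.0]] 0.0007511948599127052 [[-0.969, -0.174, 0.177, 0.383], [-0.247, 0.619, -0.746, 0.791], [0.02, -0.766, -0.643, 0.732], [0.0, 0.0, 0.0, 1.0]]
wrist [[342.49875028152354, 0.0, 315.76652459575115], [0.0, 342.49875028152354, 204.07529995119825], [0.0, 0.0, 1.0]] -0.06505095220308951 [[1.0, 0.002, -0.002, 0.649], [0.001, -0.952, -0.306, 0.084], [-0.003, 0.306, -0.952, 0.384], [0.0, 0.0, 0.0, 1.0]]
```

View pics/scene0.png

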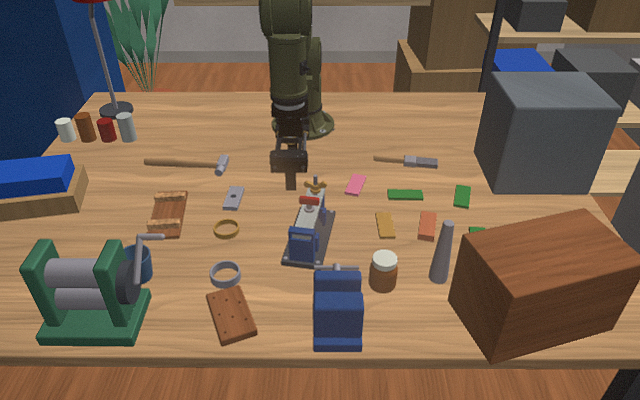

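View pics/side0.png

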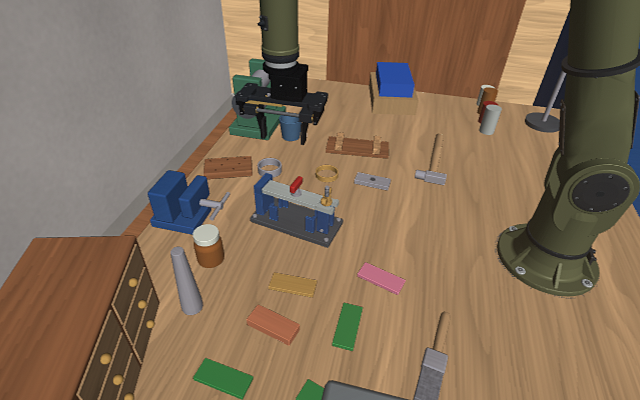

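The scene view shows the clamp at about (310,230), nut (316,185), rest (168,215), cap (233,197), a brass plate (385,224) and the slab (427,226). Green and pink plates are decoys. I'll enlarge to get exact pixels.

```bash
python3 - <<'E'
from h import *
a=cv2.imread('pics/scene0.png')[165:285,130:490];b=cv2.imread('pics/side0.png')[120:360,235:435]
a=cv2.resize(a,(800,267),interpolation=cv2.INTER_CUBIC)   # x2.222
b=cv2.imread('pics/side0.png')[125:350,200:500]
b=cv2.resize(b,(800,600),interpolation=cv2.INTER_CUBIC) # x2.667
w=cv2.imread('pics/wrist0.png')
a=cv2.imread('pics/scene0.png')[165:285,280:500];a2=cv2.imread('pics/scene0.png')[165:285,130:280]
c=np.zeros((600,800,3),np.uint8)
c[:436]=cv2.resize(a,(800,436),interpolation=cv2.INTER_CUBIC) #x3.636
c[436:596,:200]=cv2.resize(a2,(200,160))
c[436:600,220:482]=cv2.resize(w,(262,164))
cv2.imwrite('pics/c1.png',c);cv2.imwrite('pics/c2.png',b)
E
```

```text
(no output)
```

View pics/c1.png

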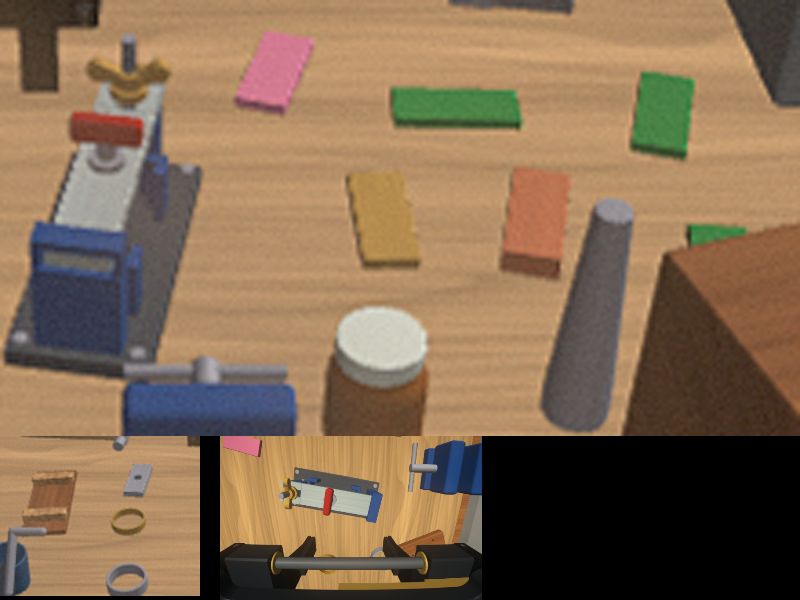

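View pics/c2.png

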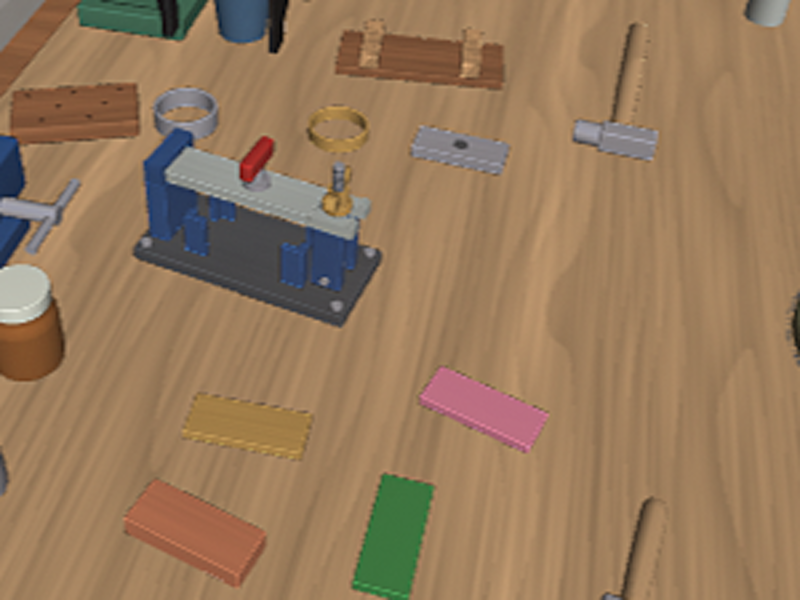

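View pics/wrist0.png

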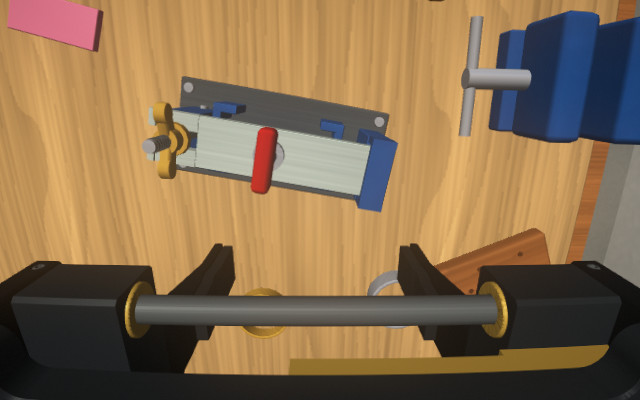

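The wrist view shows the nut (166,140), red handle (265,160) and base screws (188,87) and (379,121). Only one brass plate is visible anywhere. Now the positions.

```bash
python3 - <<'E'
from h import *
S=lambda x,y:('scene0',280+x/3.636,165+y/3.636)
D=lambda x,y:('side0',200+x/2.667,125+y/2.667)
W=lambda x,y:('wrist0',x,y)
p=lambda n,*o:print(n,tri(*o).round(4), [ (proj(f,tri(*o))-[u,v]).round(1).tolist() for f,u,v in o])
p('boltend',S(128,38),D(338,168),W(151,147))
p('nut',S(128,76),D(337,200),W(166,140))
p('handle top',S(107,122),D(257,155),W(265,160))
p('scr+y-bolt',S(190,170),W(188,87),D(337,305))
p('scr+y-rear',S(137,353),W(379,121),D(147,243))
def rect(n,f,pts,z):
    P=np.array([onz(*f(*q),z)[:2] for q in pts]);c=P.mean(0)
    e1=(P[1]-P[0]+P[2]-P[3])/2;e2=(P[3]-P[0]+P[2]-P[1])/2
    print(n,f(0,0)[0],c.round(4),'L',np.linalg.norm(e1).round(4),np.linalg.norm(e2).round(4),'ang',np.degrees(np.arctan2(e1[1],e1[0])).round(1),np.degrees(np.arctan2(e2[1],e2[0])).round(1))
rect('brass',S,[(347,174),(363,265),(419,264),(403,171)],.01)
rect('brass',D,[(197,394),(313,411),(300,456),(183,432)],.01)
rect('slab',S,[(512,170),(502,262),(560,275-13),(570,170)],.02)
rect('slab',D,[(157,482),(265,537),(237,572),(126,519)],.02)
rect('cap',D,[(418,127),(509,148),(500,171),(413,150)],.014)
S1=lambda x,y:('scene0',x,y)
for n,o in dict(brass=(S(383,219),D(248,423)),slab=(S(536,217),D(196,527)),cap=(S1(233.5,196.5),D(460,145))).items():p(n,*o)
# rest: cork bars ends
p('cork1',D(373,25),S1(130+36/1.333,165+78/1.333)); 
rect('rest',D,[(342,32),(505,45),(503,86),(337,73)],.015)
E
```

```text
boltend [0.5289 0.0505 0.142 ] [[0.1, 1.0], [0.4, -1.0], [-1.6, -2.0]]
nut [0.5268 0.0511 0.1077] [[0.4, 1.0], [1.0, -1.3], [0.3, -1.8]]
handle top [0.6077 0.0372 0.1286] [[0.1, 0.7], [-0.3, -0.6], [-2.6, -0.5]]
scr+y-bolt [0.5157 0.0943 0.0166] [[-0.6, 0.0], [-0.2, -1.6], [-0.0, -0.0]]
scr+y-rear [0.7124 0.0583 0.0158] [[0.2, 0.6], [-1.6, -0.6], [-0.1, -0.7]]
brass scene0 [0.5617 0.236 ] L 0.1045 0.0412 ang 0.7 93.6
brass side0 [0.5569 0.2394] L 0.0983 0.0439 ang -177.1 91.8
slab scene0 [0.5703 0.3452] L 0.1066 0.0419 ang -13.2 90.3
slab side0 [0.5646 0.3501] L 0.0957 0.0367 ang 166.3 72.2
cap side0 [ 0.4416 -0.1736] L 0.0989 0.043 ang 173.6 88.1
brass [0.5581 0.2366 0.0055] [[-0.1, -0.1], [-0.1, 0.1]]
slab [0.5656 0.3466 0.0139] [[-0.0, -0.0], [-0.0, 0.1]]
cap [ 0.442  -0.1839  0.012 ] [[0.1, 0.2], [0.1, -0.2]]
cork1 [ 0.5794 -0.3658  0.0303] [[-0.6, 1.0], [-0.8, -1.2]]
rest side0 [ 0.5115 -0.3384] L 0.1973 0.0917 ang -172.3 97.0
```

```bash
python3 -m handwheel '[{"x":0.015,"y":-0.035,"wz":5},{"x":0.03,"y":-0.07,"wz":10},{"x":0.045,"y":-0.1,"wz":10},{"x":0.051,"y":-0.122,"wz":10},{"x":0.051,"y":-0.122,"wz":10},{"x":0.051,"y":-0.122,"wz":10},{"x":0.051,"y":-0.122,"wz":10}]' 0.06 20
python3 - <<'E'
from h import *
st();snap('wrist','w1')
E
```

```text
0.15 [ 0.6495 -0.      0.2004] [-2.221e+00 -2.221e+00  2.000e-03] [ 0.01  0.32 -0.07  1.45  0.02  1.37 -0.06] [-0.2  0.  -0.5] 0.9979659320709648 0.0
[[-0.0, 1.0, -0.001], [1.0, 0.0, -0.0], [-0.0, -0.001, -1.0]]invalid input at $[0]: expected keys x, y, z, wx, wy, wz
```

View pics/w1.png

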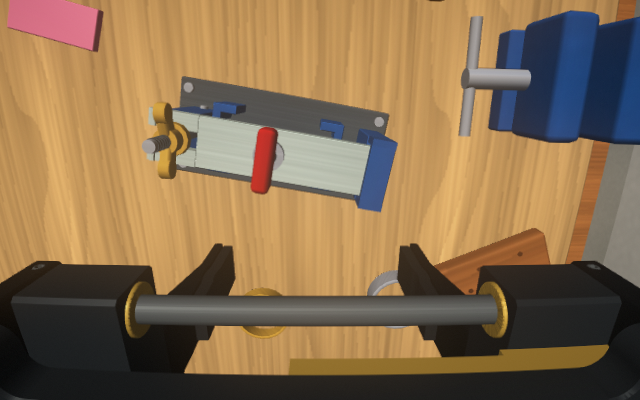

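Unchanged view: the call was refused because every row needs all six keys. Moving again.

```bash
python3 -m handwheel '[{"x":0.015,"y":-0.035,"z":0,"wx":0,"wy":0,"wz":5},{"x":0.03,"y":-0.07,"z":0,"wx":0,"wy":0,"wz":10},{"x":0.045,"y":-0.1,"z":0,"wx":0,"wy":0,"wz":10},{"x":0.051,"y":-0.122,"z":0,"wx":0,"wy":0,"wz":10},{"x":0.051,"y":-0.122,"z":0,"wx":0,"wy":0,"wz":10},{"x":0.051,"y":-0.122,"z":0,"wx":0,"wy":0,"wz":10},{"x":0.051,"y":-0.122,"z":0,"wx":0,"wy":0,"wz":10}]' 0.06 20
python3 - <<'E'
from h import *
st();snap('wrist','w2')
cv2.imwrite('pics/w2c.png',cv2.resize(cv2.imread('pics/w2.png'),(800,500)))
E
```

```text
time: 0.78
position: [0.5287, 0.0504, 0.2015]
tool_rot: [2.406, 2.018, 0.001]
ft_force: [-0.2, -0.4, 0.5]
grip_width: 0.697
grip_force: 0.0
0.78 [0.5287 0.0504 0.2015] [2.406e+00 2.018e+00 1.000e-03] [-0.05  0.07 -0.1   1.74  0.01  1.32 -0.33] [-0.2 -0.4  0.5] 0.6965362598284147 0.0
[[0.174, 0.985, 0.001], [0.985, -0.174, -0.0], [-0.0, 0.001, -1.0]]
```

View pics/w2c.png

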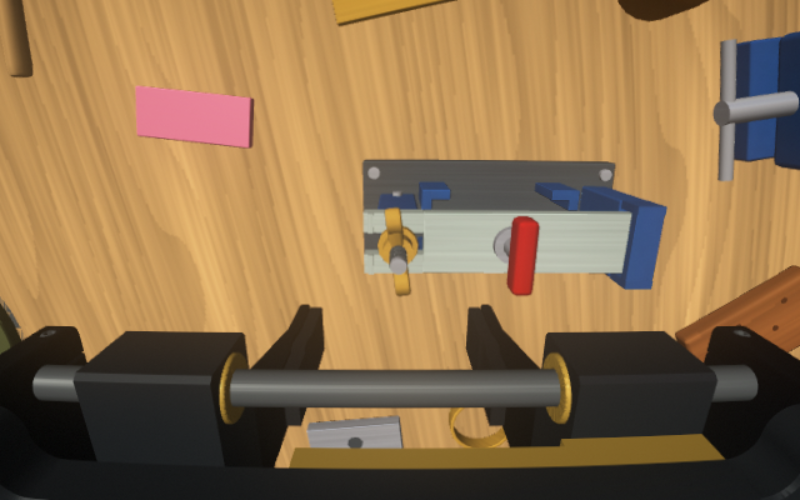

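View w2: the clamp is square to the tool. The nut is at (398,250), bolt end (399,264), with the wings leaning about 6° anticlockwise. The handle top is at (524,256).

```bash
python3 - <<'E'
from h import *
f='w2';k=lambda x,y:(f,x/1.25,y/1.25)
print('tip',tri(k(399,264),('wrist0',151,147),('scene0',315.2,175.5),('side0',326.7,188)), onz(*k(399,264),.145))
print('nut',onz(*k(397.5,252),.115))
a=onz(*k(393,212),.117);b=onz(*k(402,291),.117);print(a,b,(a+b)/2,np.degrees(np.arctan2(*(a-b)[1::-1])))
for z in(.12,.125):print('handle',onz(*k(527,218),.130),onz(*k(522,292),.130))
e=[onz(*k(*q),.096) for q in[(367,212),(367,272),(629,212),(627,271)]];print(np.round(e,4))
print('scr',onz(*k(374,173),.016),onz(*k(606,174),.016))
E
```

```text
tip [0.52935389 0.05043326 0.14213431] [0.53026202 0.05126502 0.145     ]
nut [0.52925428 0.04947083 0.115     ]
[0.53110079 0.07691201 0.117     ] [0.52761299 0.02233914 0.117     ] [0.52935689 0.04962557 0.117     ] 86.34314974020906
handle [0.6118859 0.0618786 0.13     ] [0.6047583  0.01338634 0.13      ]
handle [0.6118859 0.0618786 0.13     ] [0.6047583  0.01338634 0.13      ]
[[5.126e-01 7.560e-02 9.600e-02]
 [5.042e-01 3.260e-02 9.600e-02]
 [6.934e-01 4.440e-02 9.600e-02]
 [6.915e-01 1.000e-04 9.600e-02]]
scr [0.51694825 0.09201698 0.016     ] [0.71530884 0.05741074 0.016     ]
```

```bash
python3 -m handwheel '[{"x":0,"y":0.001,"z":0.03,"wx":0,"wy":0,"wz":-6},{"x":0,"y":0.001,"z":0.06,"wx":0,"wy":0,"wz":-6},{"x":0,"y":0.001,"z":0.08,"wx":0,"wy":0,"wz":-6},{"x":0,"y":0.001,"z":0.092,"wx":0,"wy":0,"wz":-6},{"x":0,"y":0.001,"z":0.092,"wx":0,"wy":0,"wz":-6},{"x":0,"y":0.001,"z":0.092,"wx":0,"wy":0,"wz":-6}]' && python3 -m handwheel '[{"x":0,"y":0,"z":0,"wx":0,"wy":0,"wz":0},{"x":0,"y":0,"z":0,"wx":0,"wy":0,"wz":0},{"x":0,"y":0,"z":0,"wx":0,"wy":0,"wz":0},{"x":0,"y":0,"z":0,"wx":0,"wy":0,"wz":0},{"x":0,"y":0,"z":0,"wx":0,"wy":0,"wz":0},{"x":0,"y":0,"z":0,"wx":0,"wy":0,"wz":0},{"x":0,"y":0,"z":0,"wx":0,"wy":0,"wz":0},{"x":0,"y":0,"z":0,"wx":0,"wy":0,"wz":0}]' 0 25
```

```text
time: 1.33
position: [0.5295, 0.0504, 0.1092]
tool_rot: [-2.298, -2.141, 0.001]
ft_force: [-0.2, -1.0, 0.2]
grip_width: 0.69
grip_force: 0.0
time: 2.0
position: [0.529, 0.0508, 0.1093]
tool_rot: [2.297, 2.142, 0.0]
ft_force: [-0.6, -0.0, -0.3]
grip_width: 0.167
grip_force: 0.0
```

```bash
python3 -m handwheel '[{"x":0,"y":0,"z":0,"wx":0,"wy":0,"wz":0},{"x":0,"y":0,"z":0,"wx":0,"wy":0,"wz":0},{"x":0,"y":0,"z":0,"wx":0,"wy":0,"wz":0},{"x":0,"y":0,"z":-0.0003,"wx":0,"wy":0,"wz":-5},{"x":0,"y":0,"z":-0.0006,"wx":0,"wy":0,"wz":-10},{"x":0,"y":0,"z":-0.001,"wx":0,"wy":0,"wz":-16},{"x":0,"y":0,"z":-0.0013,"wx":0,"wy":0,"wz":-22},{"x":0,"y":0,"z":-0.0016,"wx":0,"wy":0,"wz":-28},{"x":0,"y":0,"z":-0.002,"wx":0,"wy":0,"wz":-34},{"x":0,"y":0,"z":-0.0023,"wx":0,"wy":0,"wz":-40}]' 0 25; python3 -c "
from h import *
st();print(ctrl.get_state()['torque'])"
```

```text
time: 2.83
position: [0.5278, 0.0492, 0.1094]
tool_rot: [-1.42, -2.8, 0.005]
ft_force: [0.8, -2.4, -8.7]
grip_width: 0.102
grip_force: 25.0
2.83 [0.5278 0.0492 0.1094] [-1.42  -2.8    0.005] [-0.01  0.14 -0.15  1.86  0.02  1.15  0.47] [ 0.8 -2.4 -8.7] 0.10156153135052153 24.977595806121826
[[-0.591, 0.807, -0.003], [0.807, 0.591, -0.002], [0.0, -0.004, -1.0]]
[-0.49148736 -0.54656514 -0.11957731]
```

```bash
python3 - <<'E'
from h import *
snap('wrist','w3');snap('side','s3')
a=cv2.imread('pics/w3.png')[150:400,180:460];b=cv2.imread('pics/s3.png')[130:230,230:370]
c=np.zeros((500,800,3),np.uint8);c[:357,:400]=cv2.resize(a,(400,357));c[:286,400:]=cv2.resize(b,(400,286));cv2.imwrite('pics/c3.png',c)
E
```

```text
(no output)
```

View pics/c3.png

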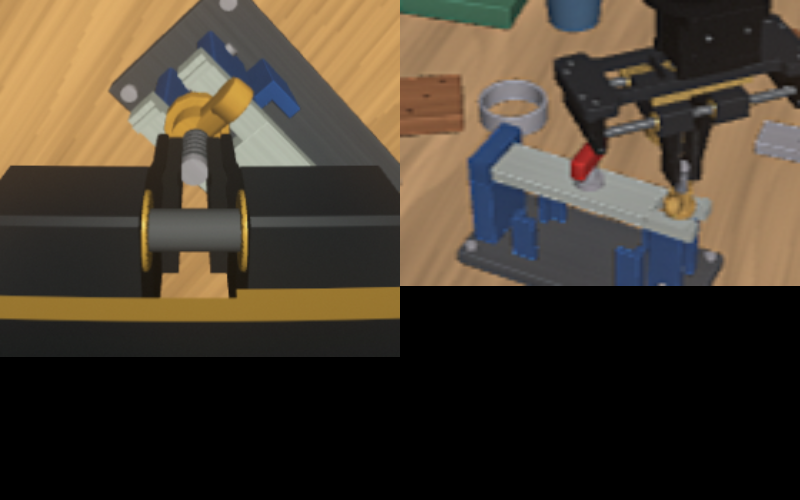

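The crop shows the bolt between the fingers and one wing pointing up and to the right, towards clamp +y. I'll compute its true angle.

```bash
python3 - <<'E'
from h import *
for z in(.108,.115):
    a=onz('w3',344.5,216.5,z);b=np.array([.5294,.05,z]);d=a-b;print(a,np.linalg.norm(d),np.degrees(np.arctan2(d[1],d[0])))
for z in (.10,.105,.11,.115,.12): print(z, proj('w3',[.5294+.027*np.cos(np.radians(86)),.05+.027*np.sin(np.radians(86)),z]),proj('w3',[.5294+.027*np.cos(np.radians(126)),.05+.027*np.sin(np.radians(126)),z]))
print('bolt tip',proj('w3',[.5294,.05,.145]), 180+195*.7,150+168*.7)
print('tcp',proj('w3',[.5278,.0492,.1094]))
E
```

```text
[0.52928316 0.07269723 0.108     ] 0.02269752605520153 90.29494075205452
[0.52731773 0.0743809  0.115     ] 0.02446965579146493 94.88154430990679
0.1 [350.51966663 208.40677708] [321.41560749 198.04373125]
0.105 [351.30780806 211.13446933] [321.50842458 200.54841492]
0.11 [352.13424727 213.99582497] [321.60580588 203.17745205]
0.115 [353.00181843 217.00082406] [321.70809407 205.94027398]
0.12 [353.9136394  220.16045551] [321.81566677 208.84728329]
bolt tip [321.83977107 277.48873461] 316.5 267.6
tcp [318.12692286 246.26011635]
```

The nut stayed at about 90–95°: the pads closed on the bolt above the wings. Opening, turning back and going lower while feeling for contact.

```bash
python3 -m handwheel '[{"x":0,"y":0,"z":0,"wx":0,"wy":0,"wz":0},{"x":0,"y":0,"z":0,"wx":0,"wy":0,"wz":0},{"x":0,"y":0,"z":0,"wx":0,"wy":0,"wz":0},{"x":0,"y":0,"z":-0.01,"wx":0,"wy":0,"wz":7},{"x":0,"y":0,"z":-0.015,"wx":0,"wy":0,"wz":14},{"x":0,"y":0,"z":-0.015,"wx":0,"wy":0,"wz":21},{"x":0,"y":0,"z":-0.015,"wx":0,"wy":0,"wz":28},{"x":0,"y":0,"z":-0.015,"wx":0,"wy":0,"wz":34},{"x":0,"y":0,"z":-0.015,"wx":0,"wy":0,"wz":34}]' 0.05 25; python3 - <<'E'
from h import *
st();snap('wrist','w4');snap('side','s4');snap('scene','n4')
a=cv2.imread('pics/w4.png')[130:330,220:440];b=cv2.imread('pics/s4.png')[150:230,270:370];e=cv2.imread('pics/n4.png')[160:230,280:350]
c=np.zeros((600,800,3),np.uint8);c[:400,:440]=cv2.resize(a,(440,400));c[:288,440:]=cv2.resize(b,(360,288));c[290:590,440:740]=cv2.resize(e,(300,300));cv2.imwrite('pics/c4.png',c)
E
```

```text
time: 3.68
position: [0.5298, 0.0517, 0.1279]
tool_rot: [2.185, 2.256, 0.004]
ft_force: [0.9, 0.2, -0.1]
grip_width: 0.563
grip_force: 0.0
3.68 [0.5298 0.0517 0.1279] [2.185 2.256 0.004] [-0.04  0.12 -0.11  1.84  0.01  1.18 -0.13] [ 0.9  0.2 -0.1] 0.5633551915794082 0.0
[[-0.032, 0.999, 0.002], [0.999, 0.032, 0.001], [0.001, 0.002, -1.0]]
```

View pics/c4.png

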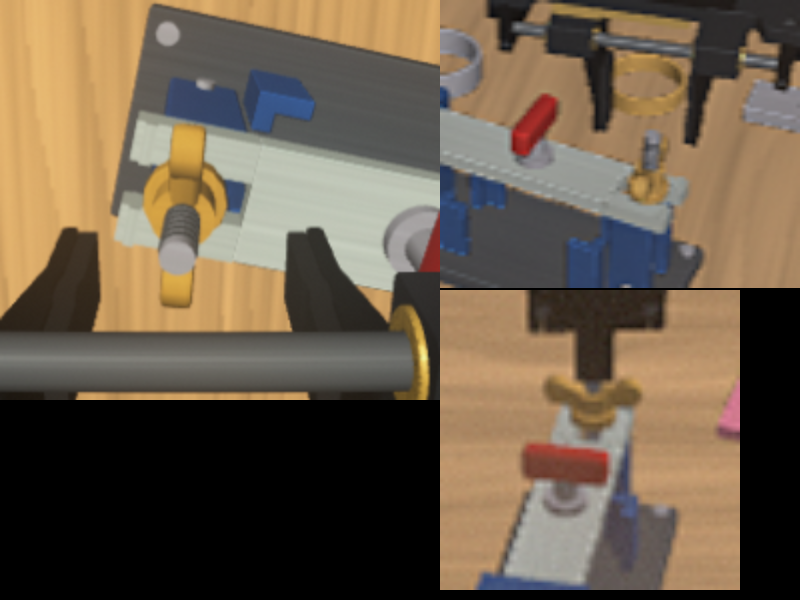

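```bash
python3 -m handwheel '[{"x":-0.001,"y":-0.0005,"z":0.01,"wx":0,"wy":0,"wz":0},{"x":-0.0015,"y":-0.0005,"z":0.018,"wx":0,"wy":0,"wz":0},{"x":-0.0015,"y":-0.0005,"z":0.022,"wx":0,"wy":0,"wz":0},{"x":-0.0015,"y":-0.0005,"z":0.024,"wx":0,"wy":0,"wz":0},{"x":-0.0015,"y":-0.0005,"z":0.024,"wx":0,"wy":0,"wz":0}]' && python3 -m handwheel '[{"x":0,"y":0,"z":0,"wx":0,"wy":0,"wz":0},{"x":0,"y":0,"z":0,"wx":0,"wy":0,"wz":0},{"x":0,"y":0,"z":0,"wx":0,"wy":0,"wz":0},{"x":0,"y":0,"z":0,"wx":0,"wy":0,"wz":0},{"x":0,"y":0,"z":0,"wx":0,"wy":0,"wz":0},{"x":0,"y":0,"z":0,"wx":0,"wy":0,"wz":0},{"x":0,"y":0,"z":0,"wx":0,"wy":0,"wz":0},{"x":0,"y":0,"z":0,"wx":0,"wy":0,"wz":0}]' 0 40
```

```text
time: 4.25
position: [0.5278, 0.0492, 0.1015]
tool_rot: [-2.181, -2.259, 0.002]
ft_force: [-1.0, -0.3, -0.6]
grip_width: 0.575
grip_force: 0.0
time: 4.92
position: [0.5288, 0.0491, 0.1026]
tool_rot: [2.182, 2.259, 0.001]
ft_force: [0.5, 0.2, -0.5]
grip_width: 0.105
grip_force: 39.8
```

```bash
python3 -m handwheel '[{"x":0,"y":0,"z":0,"wx":0,"wy":0,"wz":-4},{"x":0,"y":0,"z":-0.0005,"wx":0,"wy":0,"wz":-10},{"x":0,"y":0,"z":-0.0008,"wx":0,"wy":0,"wz":-16},{"x":0,"y":0,"z":-0.0011,"wx":0,"wy":0,"wz":-22},{"x":0,"y":0,"z":-0.0014,"wx":0,"wy":0,"wz":-28},{"x":0,"y":0,"z":-0.0017,"wx":0,"wy":0,"wz":-34},{"x":0,"y":0,"z":-0.002,"wx":0,"wy":0,"wz":-40},{"x":0,"y":0,"z":-0.002,"wx":0,"wy":0,"wz":-40}]'; python3 - <<'E'
from h import *
st();print(ctrl.get_state()['torque']);snap('wrist','w5')
g=cv2.cvtColor(cv2.imread('pics/w5.png'),cv2.COLOR_BGR2HSV);m=cv2.inRange(g,(14,110,120),(26,255,255));m[:150]=0;m[270:]=0;m[:,:270]=0;m[:,370:]=0
y,x=np.nonzero(m);print(len(x),x.mean(),y.mean(),x[y<y.min()+8].mean(),y.min())
E
```

```text
time: 5.58
position: [0.5287, 0.0491, 0.1031]
tool_rot: [1.275, 2.871, 0.0]
ft_force: [4.4, 0.7, -10.3]
grip_width: 0.098
grip_force: 52.7
5.58 [0.5287 0.0491 0.1031] [1.275 2.871 0.   ] [ 0.01  0.15 -0.16  1.86  0.03  1.13  0.57] [  4.4   0.7 -10.3] 0.0977953393993115 52.654261300285725
[[-0.67, 0.742, 0.0], [0.742, 0.67, 0.0], [0.0, 0.0, -1.0]]
[ 0.03853779 -1.2602595  -0.26447988]
2986 306.7541862022773 203.7722705961152 306.29791666666665 150
```

```bash
python3 - <<'E'
from h import *
a=cv2.imread('pics/w4.png');g=cv2.cvtColor(a,cv2.COLOR_BGR2HSV)
for q in [(314,200),(314,210),(309,275),(250,150),(330,230)]: print(q,a[q[1],q[0]],g[q[1],q[0]])
b=cv2.imread('pics/w5.png');gb=cv2.cvtColor(b,cv2.COLOR_BGR2HSV)
m=cv2.inRange(gb,(15,170,90),(24,255,255))
n,l,s,c=cv2.connectedComponentsWithStats(m)
for i in range(1,n):
    if s[i,4]>40:print(s[i],c[i].round(1))
# wing outer end, by nut angle
for t in range(85,150,10):
    print(t,[proj('w5',[.5290+r*np.cos(np.radians(t)),.0495+r*np.sin(np.radians(t)),.117]).round() for r in(.015,.025)])
E
```

```text
(314, 200) [ 74 174 222] [ 20 170 222]
(314, 210) [ 67 157 207] [ 19 172 207]
(309, 275) [ 66 161 211] [ 20 175 211]
(250, 150) [108 176 225] [ 17 133 225]
(330, 230) [ 67 153 202] [ 19 170 202]
[ 445    0  122  116 6814] [507.5  51.7]
[332 207  25  29 407] [344.6 221.6]
[295 218  41  29 697] [313.3 233. ]
[280 286   4  15  42] [281.9 293.7]
[279 314   5  25  83] [281.2 327. ]
[349 314   4  25  65] [350.6 326.8]
[ 123  351  352   24 5993] [312.6 364.2]
85 [array([339., 240.]), array([354., 228.])]
95 [array([336., 237.]), array([348., 223.])]
105 [array([332., 235.]), array([341., 219.])]
115 [array([327., 233.]), array([333., 216.])]
125 [array([323., 232.]), array([325., 214.])]
135 [array([318., 232.]), array([317., 214.])]
145 [array([313., 232.]), array([309., 215.])]
```

```bash
python3 - <<'E'
from h import *
W=lambda x,y:('w4',220+x/2,130+y/2)
N=lambda x,y:('n4',280+(x-440)/4.286,160+(y-290)/4.286)
D=lambda x,y:('s4',270+(x-440)/3.6,150+y/3.6)
p=lambda n,*o:print(n,tri(*o).round(4), [ (proj(f,tri(*o))-[u,v]).round(1).tolist() for f,u,v in o])
p('wing+y',W(188,135),N(630,390)); p('wing-y',W(176,298),N(555,385))
p('wings mid', W(182,216),N(592,388))
p('tip',W(179,252),D(651,135)); p('tip',W(179,252),D(651,135),('w2',399/1.25,262/1.25))
p('foot',W(185,200),D(646,192))
E
```

```text
wing+y [0.5262 0.0755 0.1179] [[-0.8, 3.2], [0.7, 0.3]]
wing-y [0.525  0.0273 0.1224] [[0.8, -2.3], [-0.5, -0.3]]
wings mid [0.5254 0.0514 0.1192] [[-0.3, 1.1], [0.2, 0.1]]
tip [0.5252 0.0512 0.1418] [[0.2, -0.1], [0.0, -0.0]]
tip [0.5269 0.0503 0.1402] [[3.4, 0.2], [-0.7, 0.2], [-4.2, 1.4]]
foot [0.5271 0.0451 0.0883] [[0.9, -0.2], [0.3, -0.0]]
```

```bash
python3 - <<'E'
from h import *
snap('side','s5');snap('scene','n5')
a=cv2.imread('pics/w5.png')[180:300,250:390];b=cv2.imread('pics/s5.png')[150:230,280:370];e=cv2.imread('pics/n5.png')[160:215,285:345]
c=np.zeros((600,800,3),np.uint8);c[:480,:560][:,:]=0;c[:360,:420]=cv2.resize(a,(420,360),interpolation=cv2.INTER_CUBIC);c[:320,430:790]=cv2.resize(b,(360,320),interpolation=cv2.INTER_CUBIC);c[325:600,430:730]=cv2.resize(e,(300,275),interpolation=cv2.INTER_CUBIC);cv2.imwrite('pics/c5.png',c)
E
```

```text
(no output)
```

View pics/c5.png

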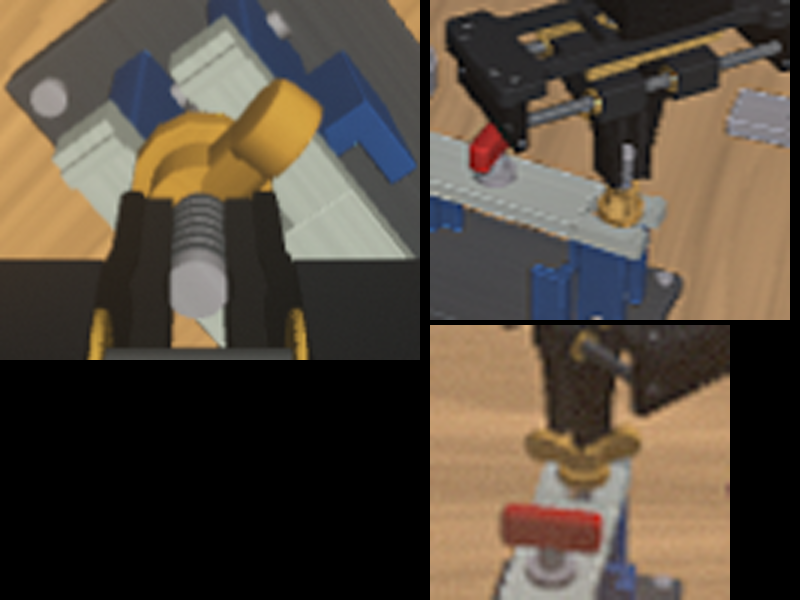

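The wings are two lobes on slim arms, with only a round hub between them, so the pads had closed on the bolt. I'll grip across the two lobe ends (56 mm) instead. Raising, opening wide and turning +125°, which also frees the last joint's range.

```bash
python3 -m handwheel '[{"x":0,"y":0,"z":0,"wx":0,"wy":0,"wz":0},{"x":0,"y":0,"z":0,"wx":0,"wy":0,"wz":0},{"x":0,"y":0,"z":-0.03,"wx":0,"wy":0,"wz":0},{"x":0,"y":0,"z":-0.065,"wx":0,"wy":0,"wz":0},{"x":0,"y":0,"z":-0.065,"wx":0,"wy":0,"wz":7},{"x":0,"y":0,"z":-0.065,"wx":0,"wy":0,"wz":14},{"x":0,"y":0,"z":-0.065,"wx":0,"wy":0,"wz":21},{"x":0,"y":0,"z":-0.065,"wx":0,"wy":0,"wz":28},{"x":0,"y":0,"z":-0.065,"wx":0,"wy":0,"wz":35},{"x":0,"y":0,"z":-0.065,"wx":0,"wy":0,"wz":42}]' 0.018 && python3 -m handwheel '[{"x":0,"y":0,"z":0,"wx":0,"wy":0,"wz":7},{"x":0,"y":0,"z":0,"wx":0,"wy":0,"wz":14},{"x":0,"y":0,"z":0,"wx":0,"wy":0,"wz":21},{"x":0,"y":0,"z":0,"wx":0,"wy":0,"wz":28},{"x":0,"y":0,"z":0,"wx":0,"wy":0,"wz":35},{"x":0,"y":0,"z":0,"wx":0,"wy":0,"wz":42},{"x":0,"y":0,"z":0,"wx":0,"wy":0,"wz":49},{"x":0,"y":0,"z":0,"wx":0,"wy":0,"wz":56},{"x":0,"y":0,"z":0,"wx":0,"wy":0,"wz":63},{"x":0,"y":0,"z":0,"wx":0,"wy":0,"wz":70}]' 0.085 && python3 -m handwheel '[{"x":0,"y":0,"z":0,"wx":0,"wy":0,"wz":7},{"x":0,"y":0,"z":0,"wx":0,"wy":0,"wz":13},{"x":0,"y":0,"z":0,"wx":0,"wy":0,"wz":13},{"x":0,"y":0,"z":0,"wx":0,"wy":0,"wz":13}]' 
python3 - <<'E'
from h import *
st();snap('wrist','w6')
b=cv2.imread('pics/w6.png');gb=cv2.cvtColor(b,cv2.COLOR_BGR2HSV)
m=cv2.inRange(gb,(15,165,90),(24,255,255));cv2.imwrite('pics/m6.png',m)
n,l,s,c=cv2.connectedComponentsWithStats(m)
for i in range(1,n):
    if s[i,4]>40:print(s[i],c[i].round(1))
E
```

```text
time: 6.57
position: [0.5284, 0.0495, 0.1708]
tool_rot: [2.229, 2.213, 0.0]
ft_force: [-1.1, -0.6, 0.1]
grip_width: 0.209
grip_force: 0.0
time: 7.4
position: [0.5284, 0.0495, 0.1707]
tool_rot: [3.096, 0.535, 0.0]
ft_force: [-0.0, -0.7, -0.2]
grip_width: 0.882
grip_force: 0.0
time: 7.73
position: [0.5285, 0.0495, 0.1704]
tool_rot: [-3.135, -0.196, -0.001]
ft_force: [-0.9, 1.3, -0.1]
grip_width: 0.973
grip_force: 0.0
7.73 [0.5285 0.0495 0.1704] [-3.135e+00 -1.960e-01 -1.000e-03] [-0.08  0.09 -0.07  1.79  0.01  1.26 -1.59] [-0.9  1.3 -0.1] 0.972893526209965 0.0
[[0.992, 0.124, 0.001], [0.124, -0.992, 0.0], [0.001, 0.0, -1.0]]
[ 113   75   45  103 4005] [135.8 125.4]
[ 509  128   69   65 1616] [544.7 159.2]
[297 194  33  14 185] [313.  199.8]
[273 205  79  23 802] [312.2 217.4]
[475 282  28  56 692] [491.4 310.8]
[130 316  10  22  82] [133.2 327.8]
```

View pics/w6.png

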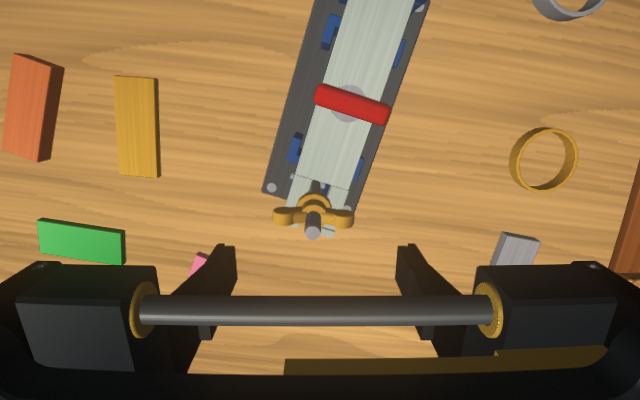

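View w6: the wings lie level in the picture, lobes at (281,215) and (345,218), nut centre (313,217). Slab (32,108), brass (136,126), bangle (543,159) and cap (517,250) are also visible.

```bash
python3 - <<'E'
from h import *
P=onz('w6',313,216.5,.118);print(P, onz('w6',273,216,.118),onz('w6',353,218,.118))
M=np.array([[0.992,.124,0],[.124,-.992,0],[0,0,-1]]);print(M.T@(P-[.5285,.0495,.1704]))
E
```

```text
[0.52606817 0.05076483 0.118     ] [0.52278587 0.07987292 0.118     ] [0.52856581 0.02150477 0.118     ]
[-0.00225553 -0.00155626  0.0524    ]
```

```bash
python3 -m handwheel '[{"x":-0.0005,"y":-0.0005,"z":0.03,"wx":0,"wy":0,"wz":2.5},{"x":-0.0005,"y":-0.0005,"z":0.05,"wx":0,"wy":0,"wz":2.5},{"x":-0.0005,"y":-0.0005,"z":0.06,"wx":0,"wy":0,"wz":2.5},{"x":-0.0005,"y":-0.0005,"z":0.06,"wx":0,"wy":0,"wz":2.5}]' && python3 -m handwheel '[{"x":0,"y":0,"z":0,"wx":0,"wy":0,"wz":0},{"x":0,"y":0,"z":0,"wx":0,"wy":0,"wz":0},{"x":0,"y":0,"z":0,"wx":0,"wy":0,"wz":0},{"x":0,"y":0,"z":0,"wx":0,"wy":0,"wz":0},{"x":0,"y":0,"z":0,"wx":0,"wy":0,"wz":0},{"x":0,"y":0,"z":0,"wx":0,"wy":0,"wz":0},{"x":0,"y":0,"z":0,"wx":0,"wy":0,"wz":0}]' 0.03 25 && python3 -m handwheel '[{"x":0,"y":0,"z":-0.0003,"wx":0,"wy":0,"wz":-6},{"x":0,"y":0,"z":-0.0006,"wx":0,"wy":0,"wz":-12},{"x":0,"y":0,"z":-0.0009,"wx":0,"wy":0,"wz":-18},{"x":0,"y":0,"z":-0.0012,"wx":0,"wy":0,"wz":-24},{"x":0,"y":0,"z":-0.0015,"wx":0,"wy":0,"wz":-30},{"x":0,"y":0,"z":-0.0018,"wx":0,"wy":0,"wz":-36},{"x":0,"y":0,"z":-0.002,"wx":0,"wy":0,"wz":-40},{"x":0,"y":0,"z":-0.002,"wx":0,"wy":0,"wz":-40}]'; python3 -c "
from h import *
st();print(ctrl.get_state()['torque'])"
```

```text
time: 8.12
position: [0.526, 0.0495, 0.1073]
tool_rot: [3.139, 0.126, -0.008]
ft_force: [-1.3, 0.6, 0.4]
grip_width: 0.977
grip_force: 0.0
time: 8.7
position: [0.5282, 0.0497, 0.1099]
tool_rot: [-3.139, -0.123, -0.001]
ft_force: [-1.1, -0.3, -0.1]
grip_width: 0.534
grip_force: 0.0
time: 9.37
position: [0.528, 0.0497, 0.1116]
tool_rot: [2.907, 1.192, 0.0]
ft_force: [0.8, 0.4, -0.2]
grip_width: 0.346
grip_force: 0.0
9.37 [0.528  0.0497 0.1116] [2.907 1.192 0.   ] [-0.04  0.14 -0.11  1.86  0.02  1.15 -0.95] [ 0.8  0.4 -0.2] 0.3457069434887782 0.0
[[0.712, 0.702, 0.0], [0.702, -0.712, -0.0], [0.0, 0.0, -1.0]]
[ 0.08479766  0.05332403 -0.06657845]
```

```bash
python3 - <<'E'
from h import *
snap('wrist','w7');snap('side','s7');snap('scene','n7')
a=cv2.imread('pics/w7.png')[160:320,210:430];b=cv2.imread('pics/s7.png')[140:230,270:380];e=cv2.imread('pics/n7.png')[150:215,275:355]
c=np.zeros((600,800,3),np.uint8);c[:320,:440]=cv2.resize(a,(440,320),interpolation=cv2.INTER_CUBIC);c[:295,440:800]=cv2.resize(b,(360,295),interpolation=cv2.INTER_CUBIC);c[325:585,0:320]=cv2.resize(e,(320,260),interpolation=cv2.INTER_CUBIC)
b=cv2.imread('pics/w6.png')[180:250,250:375];c[325:549,400:800]=cv2.resize(b,(400,224),interpolation=cv2.INTER_CUBIC);cv2.imwrite('pics/c7.png',c)
E
```

```text
(no output)
```

View pics/c7.png

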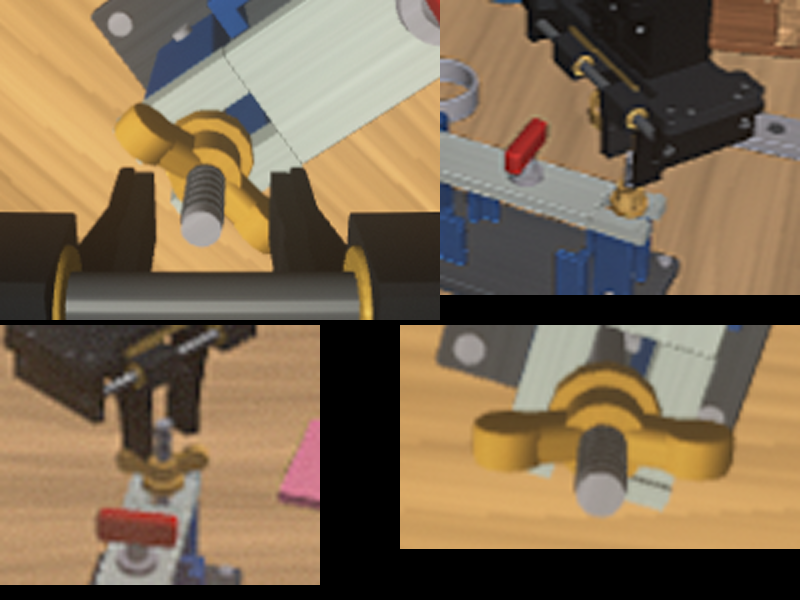

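```bash
python3 - <<'E'
from h import *
s=ctrl.get_state();M=R.from_rotvec(s['tool_rot']).as_matrix();p=np.array(s['position'])
print(ctrl.grip_point_offset)
for t in (-.0155,.0155):
  for dx in(.0095,-.0095):
    for dz in (0,-.01,-.02):
        q=p+M@np.array([dx,t,dz]);print(t,dx,dz,[proj(f,q).round(1).tolist() for f in('w7','s7','n7')])
# n7 crop scale4, off 275,150 ; s7 scale 3.27 off 270,140
print('n7 fing',275+140/4,150+(455-325)/4, 275+185/4,150+(432-325)/4,'s7 ',270+(640-440)/3.27,140+187/3.27,270+(608-440)/3.27,140+155/3.27)
for z in (.1,.11,.12): 
    print(z,[[proj(f,[.528+.023*c,.05+.023*d,z]).round(1).tolist() for f in('w7','s7','n7')] for c,d in((-.08,1),(.08,-1))])
print('lobes n7',275+130/4,150+(460-325)/4,275+198/4,150+(457-325)/4,'w7',210+145/2,160+130/2)
E
```

```text
0.0187
-0.0155 0.0095 0 [[290.0, 228.2], [327.1, 201.9], [321.9, 185.1]]
-0.0155 0.0095 -0.01 [[288.7, 235.0], [327.2, 198.6], [321.9, 181.9]]
-0.0155 0.0095 -0.02 [[287.2, 242.5], [327.4, 195.3], [321.9, 178.7]]
-0.0155 -0.0095 0 [[290.6, 257.9], [334.0, 199.4], [316.8, 182.1]]
-0.0155 -0.0095 -0.01 [[289.4, 265.9], [334.2, 196.1], [316.8, 178.9]]
-0.0155 -0.0095 -0.02 [[288.0, 274.7], [334.4, 192.8], [316.8, 175.7]]
0.0155 0.0095 0 [[343.7, 228.4], [320.3, 194.5], [313.2, 190.0]]
0.0155 0.0095 -0.01 [[345.2, 235.2], [320.4, 191.3], [313.2, 186.8]]
0.0155 0.0095 -0.02 [[346.7, 242.7], [320.5, 187.9], [313.2, 183.6]]
0.0155 -0.0095 0 [[342.8, 258.1], [327.1, 192.1], [308.2, 186.9]]
0.0155 -0.0095 -0.01 [[344.1, 266.1], [327.3, 188.9], [308.1, 183.7]]
0.0155 -0.0095 -0.02 [[345.5, 275.0], [327.4, 185.5], [308.1, 180.5]]
n7 fing 310.0 182.5 321.25 176.75 s7  331.1620795107034 197.18654434250766 321.3761467889908 187.4006116207951
0.1 [[[287.1, 212.6], [325.4, 207.0], [324.0, 189.2]], [[344.3, 257.0], [328.2, 194.8], [306.3, 190.0]]]
0.11 [[[285.8, 218.3], [325.6, 203.8], [324.0, 186.1]], [[345.6, 264.5], [328.4, 191.6], [306.3, 186.9]]]
0.12 [[[284.2, 224.6], [325.7, 200.5], [324.1, 182.9]], [[347.1, 272.7], [328.6, 188.3], [306.2, 183.7]]]
lobes n7 307.5 183.75 324.5 183.0 w7 282.5 225.0
```

The tips sit about 15 mm above the nominal TCP in every view, so the pads were passing above the wings. I'll redo the grip with the grasp point at wing height (TCP about 0.097).

```bash
python3 -m handwheel '[{"x":0,"y":0,"z":-0.02,"wx":0,"wy":0,"wz":0},{"x":0,"y":0,"z":-0.03,"wx":0,"wy":0,"wz":7},{"x":0,"y":0,"z":-0.03,"wx":0,"wy":0,"wz":14},{"x":0,"y":0,"z":-0.03,"wx":0,"wy":0,"wz":21},{"x":0,"y":0,"z":-0.03,"wx":0,"wy":0,"wz":28},{"x":0,"y":0,"z":-0.03,"wx":0,"wy":0,"wz":35},{"x":0,"y":0,"z":-0.03,"wx":0,"wy":0,"wz":41},{"x":0,"y":0,"z":-0.015,"wx":0,"wy":0,"wz":41},{"x":0,"y":0,"z":0.0,"wx":0,"wy":0,"wz":41},{"x":0,"y":0,"z":0.0135,"wx":0,"wy":0,"wz":41}]' 0.085 && python3 -m handwheel '[{"x":0,"y":0,"z":0,"wx":0,"wy":0,"wz":0},{"x":0,"y":0,"z":0,"wx":0,"wy":0,"wz":0},{"x":0,"y":0,"z":0,"wx":0,"wy":0,"wz":0},{"x":0,"y":0,"z":0,"wx":0,"wy":0,"wz":0},{"x":0,"y":0,"z":0,"wx":0,"wy":0,"wz":0},{"x":0,"y":0,"z":0,"wx":0,"wy":0,"wz":0},{"x":0,"y":0,"z":0,"wx":0,"wy":0,"wz":0},{"x":0,"y":0,"z":0,"wx":0,"wy":0,"wz":0}]' 0.03 30
```

```text
time: 10.35
position: [0.528, 0.0497, 0.0976]
tool_rot: [3.14, 0.093, 0.001]
ft_force: [0.5, -0.5, -0.2]
grip_width: 0.956
grip_force: 0.0
time: 11.02
position: [0.5289, 0.0511, 0.0991]
tool_rot: [-3.139, -0.097, -0.004]
ft_force: [0.3, 4.6, 3.4]
grip_width: 0.627
grip_force: 30.0
```

```bash
python3 -m handwheel '[{"x":0,"y":-0.001,"z":-0.0003,"wx":0,"wy":0,"wz":-6},{"x":0,"y":-0.001,"z":-0.0006,"wx":0,"wy":0,"wz":-12},{"x":0,"y":-0.001,"z":-0.0009,"wx":0,"wy":0,"wz":-18},{"x":0,"y":-0.001,"z":-0.0012,"wx":0,"wy":0,"wz":-24},{"x":0,"y":-0.001,"z":-0.0015,"wx":0,"wy":0,"wz":-30},{"x":0,"y":-0.001,"z":-0.0018,"wx":0,"wy":0,"wz":-36},{"x":0,"y":-0.001,"z":-0.002,"wx":0,"wy":0,"wz":-42},{"x":0,"y":-0.001,"z":-0.0024,"wx":0,"wy":0,"wz":-48},{"x":0,"y":-0.001,"z":-0.0027,"wx":0,"wy":0,"wz":-54},{"x":0,"y":-0.001,"z":-0.003,"wx":0,"wy":0,"wz":-60}]'; python3 - <<'E'
from h import *
st();print(ctrl.get_state()['torque']);snap('wrist','w8')
b=cv2.imread('pics/w8.png');gb=cv2.cvtColor(b,cv2.COLOR_BGR2HSV)
m=cv2.inRange(gb,(15,165,90),(24,255,255))[:280]
n,l,s,c=cv2.connectedComponentsWithStats(m)
for i in range(1,n):
    if s[i,4]>40:print(s[i],c[i].round(1))
E
```

```text
time: 11.85
position: [0.5298, 0.0521, 0.1022]
tool_rot: [2.666, 1.661, 0.007]
ft_force: [2.9, 5.3, 2.1]
grip_width: 0.629
grip_force: 30.0
11.85 [0.5298 0.0521 0.1022] [2.666 1.661 0.007] [-0.01  0.15 -0.15  1.87  0.02  1.12 -0.62] [2.9 5.3 2.1] 0.6294998771408638 30.018742382526398
[[0.441, 0.898, 0.004], [0.898, -0.441, 0.002], [0.003, 0.003, -1.0]]
[ 0.89730323 -0.6394645  -0.0458628 ]
[184   0  51  24 619] [205.    7.5]
[ 263  227  104   50 2374] [310.1 256.5]
```

The nut turns with the tool: the opening holds at 55 mm and the tool rises with it. Continuing.

```bash
python3 -m handwheel '[{"x":0,"y":0,"z":-0.0003,"wx":0,"wy":0,"wz":-7},{"x":0,"y":0,"z":-0.0007,"wx":0,"wy":0,"wz":-14},{"x":0,"y":0,"z":-0.001,"wx":0,"wy":0,"wz":-21},{"x":0,"y":0,"z":-0.0014,"wx":0,"wy":0,"wz":-28},{"x":0,"y":0,"z":-0.0017,"wx":0,"wy":0,"wz":-35},{"x":0,"y":0,"z":-0.0021,"wx":0,"wy":0,"wz":-42},{"x":0,"y":0,"z":-0.0025,"wx":0,"wy":0,"wz":-49},{"x":0,"y":0,"z":-0.0028,"wx":0,"wy":0,"wz":-56},{"x":0,"y":0,"z":-0.0032,"wx":0,"wy":0,"wz":-63},{"x":0,"y":0,"z":-0.0035,"wx":0,"wy":0,"wz":-70}]' && python3 -m handwheel '[{"x":0,"y":0,"z":-0.0003,"wx":0,"wy":0,"wz":-7},{"x":0,"y":0,"z":-0.0007,"wx":0,"wy":0,"wz":-14},{"x":0,"y":0,"z":-0.001,"wx":0,"wy":0,"wz":-21},{"x":0,"y":0,"z":-0.0014,"wx":0,"wy":0,"wz":-28},{"x":0,"y":0,"z":-0.0017,"wx":0,"wy":0,"wz":-35},{"x":0,"y":0,"z":-0.0021,"wx":0,"wy":0,"wz":-42},{"x":0,"y":0,"z":-0.0025,"wx":0,"wy":0,"wz":-49},{"x":0,"y":0,"z":-0.0028,"wx":0,"wy":0,"wz":-56},{"x":0,"y":0,"z":-0.0032,"wx":0,"wy":0,"wz":-60},{"x":0,"y":0,"z":-0.0032,"wx":0,"wy":0,"wz":-60}]'; python3 -c "
from h import *
st();print(ctrl.get_state()['torque'])"
```

```text
time: 12.73
position: [0.5288, 0.0518, 0.1056]
tool_rot: [1.234, 2.888, 0.003]
ft_force: [0.5, 4.3, 4.2]
grip_width: 0.631
grip_force: 30.0
time: 13.57
position: [0.5288, 0.0502, 0.1086]
tool_rot: [-0.368, 3.118, -0.002]
ft_force: [1.2, 1.7, 5.0]
grip_width: 0.63
grip_force: 30.0
13.57 [0.5288 0.0502 0.1086] [-3.680e-01  3.118e+00 -2.000e-03] [ 0.15  0.15 -0.32  1.86  0.05  1.14  1.62] [1.2 1.7 5. ] 0.6301437943196853 30.00015377998352
[[-0.972, -0.233, 0.002], [-0.233, 0.972, -0.001], [-0.002, -0.001, -1.0]]
[ 0.33301606 -0.30989616  0.02128894]
```

The nut has turned about 3.3 rad. Releasing, rising, turning back and stepping 45 mm behind the bolt to push it outward.

```bash
python3 -m handwheel '[{"x":0,"y":0,"z":0,"wx":0,"wy":0,"wz":0},{"x":0,"y":0,"z":0,"wx":0,"wy":0,"wz":0},{"x":0,"y":0,"z":0,"wx":0,"wy":0,"wz":0},{"x":0,"y":0,"z":0,"wx":0,"wy":0,"wz":0},{"x":0,"y":0,"z":-0.03,"wx":0,"wy":0,"wz":0},{"x":0,"y":0,"z":-0.06,"wx":0,"wy":0,"wz":0},{"x":0,"y":0,"z":-0.06,"wx":0,"wy":0,"wz":7},{"x":0,"y":0,"z":-0.06,"wx":0,"wy":0,"wz":14},{"x":0,"y":0,"z":-0.06,"wx":0,"wy":0,"wz":21},{"x":0,"y":0,"z":-0.06,"wx":0,"wy":0,"wz":28}]' 0.08 && python3 -m handwheel '[{"x":0,"y":0,"z":0,"wx":0,"wy":0,"wz":7},{"x":0,"y":0,"z":0,"wx":0,"wy":0,"wz":14},{"x":0,"y":0,"z":0,"wx":0,"wy":0,"wz":21},{"x":0,"y":0,"z":0,"wx":0,"wy":0,"wz":28},{"x":0,"y":0,"z":0,"wx":0,"wy":0,"wz":35},{"x":0,"y":0,"z":0,"wx":0,"wy":0,"wz":42},{"x":0,"y":0,"z":0,"wx":0,"wy":0,"wz":49},{"x":0,"y":0,"z":0,"wx":0,"wy":0,"wz":56},{"x":0,"y":0,"z":0,"wx":0,"wy":0,"wz":63},{"x":0,"y":0,"z":0,"wx":0,"wy":0,"wz":70}]' && python3 -m handwheel '[{"x":0,"y":0,"z":0,"wx":0,"wy":0,"wz":7},{"x":0,"y":0,"z":0,"wx":0,"wy":0,"wz":14},{"x":0,"y":0,"z":0,"wx":0,"wy":0,"wz":15.5},{"x":0,"y":0,"z":0,"wx":0,"wy":0,"wz":15.5}]' 0 20; python3 -c "
from h import *
st()"
```

```text
time: 14.4
position: [0.5275, 0.0503, 0.1674]
tool_rot: [-0.408, -3.114, 0.001]
ft_force: [0.1, 0.2, -0.0]
grip_width: 0.919
grip_force: 0.0
time: 15.23
position: [0.5274, 0.0504, 0.1671]
tool_rot: [-2.12, -2.317, 0.002]
ft_force: [0.4, -0.7, -0.6]
grip_width: 0.921
grip_force: 0.0
time: 15.57
position: [0.5274, 0.0504, 0.1672]
tool_rot: [-2.408, -2.017, 0.002]
ft_force: [-0.1, -0.8, -0.2]
grip_width: 0.7
grip_force: 0.0
15.57 [0.5274 0.0504 0.1672] [-2.408e+00 -2.017e+00  2.000e-03] [ 0.06  0.1  -0.22  1.79  0.02  1.26 -0.34] [-0.1 -0.8 -0.2] 0.700441878029676 0.0
[[0.175, 0.985, -0.001], [0.985, -0.175, -0.0], [-0.001, -0.001, -1.0]]
```

```bash
python3 -m handwheel '[{"x":0,"y":0.03,"z":0,"wx":0,"wy":0,"wz":0},{"x":0,"y":0.046,"z":0,"wx":0,"wy":0,"wz":0},{"x":0,"y":0.046,"z":0,"wx":0,"wy":0,"wz":0},{"x":0,"y":0.046,"z":0,"wx":0,"wy":0,"wz":0},{"x":0,"y":0.046,"z":0,"wx":0,"wy":0,"wz":0},{"x":0,"y":0.046,"z":0,"wx":0,"wy":0,"wz":0},{"x":0,"y":0.046,"z":0,"wx":0,"wy":0,"wz":0},{"x":0,"y":0.046,"z":0.02,"wx":0,"wy":0,"wz":0},{"x":0,"y":0.046,"z":0.04,"wx":0,"wy":0,"wz":0},{"x":0,"y":0.046,"z":0.052,"wx":0,"wy":0,"wz":0}]' 0 20 && python3 -m handwheel '[{"x":0,"y":-0.01,"z":0,"wx":0,"wy":0,"wz":0},{"x":0,"y":-0.018,"z":0,"wx":0,"wy":0,"wz":0},{"x":0,"y":-0.026,"z":0,"wx":0,"wy":0,"wz":0},{"x":0,"y":-0.034,"z":0,"wx":0,"wy":0,"wz":0},{"x":0,"y":-0.042,"z":0,"wx":0,"wy":0,"wz":0},{"x":0,"y":-0.05,"z":0,"wx":0,"wy":0,"wz":0}]' && python3 -m handwheel '[{"x":0,"y":-0.01,"z":0,"wx":0,"wy":0,"wz":0},{"x":0,"y":-0.02,"z":0,"wx":0,"wy":0,"wz":0},{"x":0,"y":-0.03,"z":0,"wx":0,"wy":0,"wz":0},{"x":0,"y":-0.04,"z":0,"wx":0,"wy":0,"wz":0},{"x":0,"y":-0.05,"z":0,"wx":0,"wy":0,"wz":0},{"x":0,"y":-0.06,"z":0,"wx":0,"wy":0,"wz":0},{"x":0,"y":-0.06,"z":0,"wx":0,"wy":0,"wz":0},{"x":0,"y":-0.06,"z":0,"wx":0,"wy":0,"wz":0}]'
```

```text
time: 16.4
position: [0.572, 0.0428, 0.1142]
tool_rot: [-2.405, -2.019, 0.002]
ft_force: [-0.7, 0.1, -0.7]
grip_width: 0.021
grip_force: 0.0
time: 16.9
position: [0.5237, 0.0517, 0.1168]
tool_rot: [2.405, 2.019, 0.002]
ft_force: [0.5, -0.3, -0.1]
grip_width: 0.008
grip_force: 0.2
time: 17.57
position: [0.4647, 0.0619, 0.116]
tool_rot: [2.406, 2.019, 0.001]
ft_force: [0.6, -0.4, 0.3]
grip_width: 0.004
grip_force: 0.0
```

```bash
python3 -m handwheel '[{"x":0,"y":0,"z":-0.03,"wx":0,"wy":0,"wz":0},{"x":0,"y":0.01,"z":-0.06,"wx":0,"wy":0,"wz":0},{"x":0,"y":0.045,"z":-0.07,"wx":0,"wy":0,"wz":0},{"x":0,"y":0.08,"z":-0.07,"wx":0,"wy":0,"wz":0},{"x":0,"y":0.115,"z":-0.07,"wx":0,"wy":0,"wz":0},{"x":0,"y":0.145,"z":-0.07,"wx":0,"wy":0,"wz":0},{"x":0,"y":0.145,"z":-0.07,"wx":0,"wy":0,"wz":0},{"x":0,"y":0.145,"z":-0.07,"wx":0,"wy":0,"wz":0}]' 0.06 20
python3 - <<'E'
from h import *
st();snap('wrist','w9');snap('side','s9');snap('scene','n9')
for f in('w9','s9','n9'):
    g=cv2.cvtColor(cv2.imread(f'pics/{f}.png'),cv2.COLOR_BGR2HSV);m=cv2.inRange(g,(15,165,90),(24,255,255))
    r=cv2.inRange(g,(0,170,80),(4,255,255))|cv2.inRange(g,(174,170,80),(180,255,255))
    for nm,mm in(('brass',m),('red',r)):
        n,l,s,c=cv2.connectedComponentsWithStats(mm)
        print(f,nm,[(s[i].tolist(),c[i].round(1).tolist()) for i in range(1,n) if s[i,4]>25])
h=np.array([.5288,.05,.025]);ex=np.array([.985,-.174,0])
for t in(0,.5,1,1.4): print(t,[proj(f,h+.1*(-ex*np.sin(t)+np.array([0,0,np.cos(t)]))).round() for f in('w9','s9','n9')])
E
```

```text
time: 18.23
position: [0.6086, 0.0359, 0.1843]
tool_rot: [-2.407, -2.017, 0.002]
ft_force: [-0.7, 0.1, 0.1]
grip_width: 0.528
grip_force: 0.0
18.23 [0.6086 0.0359 0.1843] [-2.407e+00 -2.017e+00  2.000e-03] [ 0.07  0.25 -0.2   1.57  0.05  1.32 -0.32] [-0.7  0.1  0.1] 0.5282529376139022 0.0
[[0.175, 0.985, -0.002], [0.985, -0.175, 0.0], [-0.0, -0.002, -1.0]]
w9 brass [([180, 0, 71, 17, 634], [205.1, 5.3]), ([127, 155, 29, 59, 1018], [139.8, 183.5]), ([410, 283, 18, 56, 447], [419.7, 312.1]), ([205, 284, 9, 55, 197], [208.1, 311.3]), ([200, 327, 351, 48, 6539], [380.4, 362.1])]
w9 red [([309, 178, 17, 67, 1052], [316.6, 211.1])]
s9 brass []
s9 red [([484, 101, 14, 5, 39], [489.2, 102.6]), ([290, 176, 12, 17, 112], [295.5, 184.4])]
n9 brass []
n9 red [([89, 0, 19, 3, 34], [96.9, 0.6]), ([97, 117, 19, 23, 131], [107.4, 124.5])]
0 [array([210., 211.]), array([327., 193.]), array([315., 182.])]
0.5 [array([156., 206.]), array([346., 202.]), array([318., 175.])]
1 [array([133., 194.]), array([359., 218.]), array([321., 178.])]
1.4 [array([138., 184.]), array([363., 231.]), array([322., 186.])]
```

The bolt hangs fully out: brass blob at (140,184) in w9, where 1.4 rad predicts (138,184). Next the handle.

```bash
python3 - <<'E'
from h import *
a=onz('w9',316.6,180,.132);b=onz('w9',316.6,243,.134);c=(a+b)/2
g=cv2.cvtColor(cv2.imread('pics/w9.png'),cv2.COLOR_BGR2HSV);r=cv2.inRange(g,(0,150,60),(4,255,255))|cv2.inRange(g,(174,150,60),(180,255,255));r[:150]=0;r[260:]=0
y,x=np.nonzero(r);box=cv2.minAreaRect(np.c_[x,y].astype(np.float32));print(box)
c=onz('w9',*box[0],.132);print(a,b,c)
s=ctrl.get_state();print(R.from_rotvec(s['tool_rot']).as_matrix().T@(c-s['position']))
# rest cork bars, precise: project guess in side and scene
E
```

```text
((317.5, 211.0), (66.0, 17.0), 90.0)
[0.61232134 0.0615509  0.132     ] [0.60405006 0.01456925 0.134     ] [0.60894597 0.038603   0.132     ]
[0.00178572 0.00177077 0.05373472]
```

```bash
python3 -m handwheel '[{"x":0.002,"y":0.001,"z":0.03,"wx":0,"wy":0,"wz":0},{"x":0.002,"y":0.001,"z":0.06,"wx":0,"wy":0,"wz":0},{"x":0.002,"y":0.001,"z":0.08,"wx":0,"wy":0,"wz":0},{"x":0.002,"y":0.001,"z":0.08,"wx":0,"wy":0,"wz":0}]' && python3 -m handwheel '[{"x":0,"y":0,"z":0,"wx":0,"wy":0,"wz":0},{"x":0,"y":0,"z":0,"wx":0,"wy":0,"wz":0},{"x":0,"y":0,"z":0,"wx":0,"wy":0,"wz":0},{"x":0,"y":0,"z":0,"wx":0,"wy":0,"wz":0},{"x":0,"y":0,"z":0,"wx":0,"wy":0,"wz":0},{"x":0,"y":0,"z":0,"wx":0,"wy":0,"wz":0},{"x":0,"y":0,"z":0,"wx":0,"wy":0,"wz":0},{"x":0,"y":0,"z":0,"wx":0,"wy":0,"wz":0}]' 0 40
```

```text
time: 18.72
position: [0.6047, 0.0385, 0.1015]
tool_rot: [-2.402, -2.018, 0.01]
ft_force: [-1.0, 0.1, -0.3]
grip_width: 0.689
grip_force: 0.0
time: 19.38
position: [0.6093, 0.0384, 0.106]
tool_rot: [2.406, 2.019, 0.001]
ft_force: [1.8, -0.5, 0.3]
grip_width: 0.171
grip_force: 1.2
```

```bash
python3 -m handwheel '[{"x":0,"y":0,"z":0,"wx":0,"wy":0,"wz":0},{"x":0,"y":0,"z":-0.001,"wx":0,"wy":0,"wz":0},{"x":0,"y":-0.004,"z":-0.001,"wx":0,"wy":0,"wz":0},{"x":0,"y":-0.009,"z":-0.001,"wx":0,"wy":0,"wz":0},{"x":0,"y":-0.014,"z":-0.001,"wx":0,"wy":0,"wz":0},{"x":0,"y":-0.02,"z":-0.001,"wx":0,"wy":0,"wz":0},{"x":0,"y":-0.026,"z":-0.001,"wx":0,"wy":0,"wz":0},{"x":0,"y":-0.03,"z":-0.001,"wx":0,"wy":0,"wz":0},{"x":0,"y":-0.03,"z":-0.001,"wx":0,"wy":0,"wz":0}]' && python3 -m handwheel '[{"x":0,"y":0,"z":-0.005,"wx":0,"wy":0,"wz":0},{"x":0,"y":0,"z":-0.015,"wx":0,"wy":0,"wz":0},{"x":0,"y":0,"z":-0.03,"wx":0,"wy":0,"wz":0},{"x":0,"y":0,"z":-0.05,"wx":0,"wy":0,"wz":0},{"x":0,"y":0,"z":-0.07,"wx":0,"wy":0,"wz":0},{"x":0,"y":0,"z":-0.07,"wx":0,"wy":0,"wz":0}]'; python3 - <<'E'
from h import *
st();snap('side','s10');snap('scene','n10')
g=cv2.cvtColor(cv2.imread('pics/n10.png'),cv2.COLOR_BGR2HSV)
c=np.zeros((600,800,3),np.uint8)
a=cv2.imread('pics/s10.png')[100:230,230:430];b=cv2.imread('pics/n10.png')[130:285,125:350]
c[:300,:462]=cv2.resize(a,(462,300));c[300:600,:435]=cv2.resize(b,(435,300),interpolation=cv2.INTER_CUBIC)
e=cv2.imread('pics/s10.png')[127:167,315:400];c[310:470,445:785]=cv2.resize(e,(340,160),interpolation=cv2.INTER_CUBIC)
cv2.imwrite('pics/c10.png',c)
E
```

```text
time: 20.13
position: [0.5783, 0.044, 0.1067]
tool_rot: [-2.406, -2.02, 0.001]
ft_force: [0.1, 0.2, -4.7]
grip_width: 0.151
grip_force: 40.0
time: 20.63
position: [0.583, 0.044, 0.1825]
tool_rot: [2.402, 2.016, 0.012]
ft_force: [1.9, 0.7, -2.4]
grip_width: 0.152
grip_force: 40.0
20.63 [0.583  0.044  0.1825] [2.402 2.016 0.012] [ 0.06  0.19 -0.21  1.65  0.04  1.29 -0.33] [ 1.9  0.7 -2.4] 0.15183972451104136 39.99725103378296
[[0.174, 0.985, 0.01], [0.985, -0.174, 0.001], [0.002, 0.009, -1.0]]
```

View pics/c10.png

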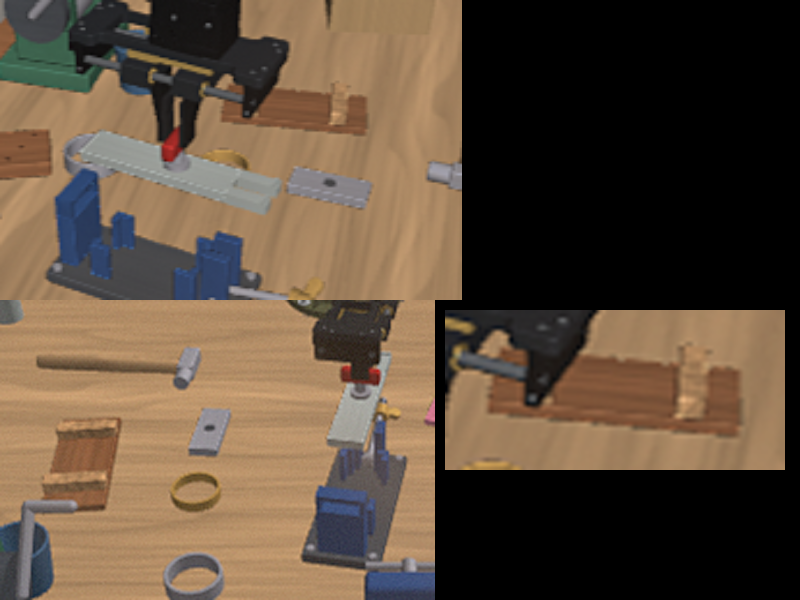

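The bridge hangs level in the grip, with base and pocket bare and the bolt lying outward. The rest's cork tops are at about (88,424) and (75,479) in the scene crop.

```bash
python3 - <<'E'
from h import *
N=lambda x,y:('n10',125+x/1.933,130+(y-300)/1.935)
D=lambda x,y:('side0',200+x/2.667,125+y/2.667)
A=[onz(*N(88,426),.03),onz(*N(75,481),.03)];B=[onz(*D(472,50),.03),onz(*D(374,42),.03)]
for P in(A,B):
    d=P[1]-P[0];print(np.round(P,4).tolist(),(P[0]+P[1])/2,np.linalg.norm(d),np.degrees(np.arctan2(d[1],d[0])))
print(tri(N(88,426),D(472,50)),tri(N(75,481),D(374,42)))
Q=np.array([onz(*N(*q),.015) for q in((62,419),(121,418),(103,508),(43,500))]);print(Q.round(3).tolist(),Q.mean(0))
for q in((90,428),):pass
print('cap N',onz(*N(209,430),.014),[onz(*N(*q),.014).round(3).tolist() for q in((205,409),(230,411),(216,449),(190,446))])
print('bangle',onz(*N(195,490),.008),onz('side0',326,173,.008))
E
```

```text
[[0.4596, -0.357, 0.03], [0.5841, -0.3446, 0.03]] [ 0.52186497 -0.35083648  0.03      ] 0.12506322711598772 5.690149289164478
[[0.4536, -0.3499, 0.03], [0.5697, -0.3349, 0.03]] [ 0.51167178 -0.34242178  0.03      ] 0.11701380816231217 7.35114430944723
[ 0.45394162 -0.35895142  0.0251066 ] [ 0.57228308 -0.34958461  0.0205063 ]
[[0.422, -0.408, 0.015], [0.419, -0.32, 0.015], [0.622, -0.301, 0.015], [0.606, -0.385, 0.015]] [ 0.51727473 -0.35337133  0.015     ]
cap N [ 0.44709772 -0.18440188  0.014     ] [[0.394, -0.198, 0.014], [0.399, -0.159, 0.014], [0.492, -0.168, 0.014], [0.486, -0.206, 0.014]]
bangle [ 0.57594583 -0.18596399  0.008     ] [ 0.58016099 -0.1819886   0.008     ]
```

```bash
python3 - <<'E'
from h import *
from scipy.optimize import minimize
import itertools
roi={'side0':(120,165,318,396),'scene0':(180,245,140,196)}
H={}
for f,(r0,r1,c0,c1) in roi.items():
    a=cv2.imread(f'pics/{f}.png');g=cv2.cvtColor(a,cv2.COLOR_BGR2HSV)
    m=np.zeros(g.shape[:2],np.uint8);m[r0:r1,c0:c1]=cv2.inRange(g,(0,90,40),(14,255,150))[r0:r1,c0:c1]
    m=cv2.morphologyEx(m,cv2.MORPH_OPEN,np.ones((2,2)))
    n,l,s,c=cv2.connectedComponentsWithStats(m);big=[i for i in range(1,n) if s[i,4]>60];print(f,[s[i].tolist() for i in big])
    y,x=np.nonzero(np.isin(l,big));hh=cv2.convexHull(np.c_[x,y].astype(np.float32));H[f]=hh
    print(cv2.approxPolyDP(hh,2,True)[:,0].tolist())
def model(p,f):
    x,y,t,h=p;c,s=np.cos(t),np.sin(t)
    P=[proj(f,[x+c*u-s*v,y+s*u+c*v,z]) for u,v,z in itertools.product((-.1,.1),(-.0425,.0425),(0,h))]
    return cv2.convexHull(np.array(P,np.float32))
def cost(p,fs):
    e=0
    for f in fs:
        k=16;A=np.zeros((400*4,640*4),np.uint8);B=A.copy()
        cv2.fillPoly(A,[np.int32(H[f]*4+2)],1);cv2.fillPoly(B,[np.int32(model(p,f)*4+2)],1)
        e+=(A^B).sum()/A.sum()
    return e
for fs in(['side0'],['scene0'],['side0','scene0']):
    r=minimize(cost,[.515,-.348,.12,.018],args=(fs,),method='Nelder-Mead',options=dict(initial_simplex=np.array([.515,-.348,.12,.018])+np.vstack([np.zeros(4),np.diag([.01,.01,.06,.006])]),maxiter=150))
    print(fs,r.x.round(4),r.fun)
E
```

```text
side0 [[327, 137, 63, 23, 868]]
[[389.0, 156.0], [387.0, 159.0], [327.0, 153.0], [330.0, 137.0], [389.0, 143.0]]
scene0 [[152, 199, 36, 25, 559], [149, 225, 34, 15, 238]]
[[187.0, 199.0], [179.0, 238.0], [167.0, 239.0], [149.0, 233.0], [156.0, 202.0]]
['side0'] [ 0.5107 -0.3494  0.1037  0.0099] 0.024107196267272837
['scene0'] [ 5.129e-01 -3.536e-01  1.050e-01  1.000e-04] 0.25083328924395537
['side0', 'scene0'] [ 0.5125 -0.3529  0.1088  0.0062] 0.35515668030413344
```

The rest fits at (0.511, −0.350) with a yaw of about 6°. Carrying the bridge over.

```bash
python3 -m handwheel '[{"x":-0.02,"y":0,"z":0,"wx":0,"wy":0,"wz":0},{"x":-0.05,"y":0,"z":0,"wx":0,"wy":0,"wz":-2},{"x":-0.085,"y":0,"z":0,"wx":0,"wy":0,"wz":-4},{"x":-0.12,"y":0,"z":0,"wx":0,"wy":0,"wz":-6},{"x":-0.155,"y":0,"z":0,"wx":0,"wy":0,"wz":-8},{"x":-0.19,"y":0,"z":0,"wx":0,"wy":0,"wz":-10},{"x":-0.225,"y":0,"z":0,"wx":0,"wy":0,"wz":-12},{"x":-0.26,"y":0,"z":0,"wx":0,"wy":0,"wz":-14},{"x":-0.295,"y":0,"z":0,"wx":0,"wy":0,"wz":-16},{"x":-0.33,"y":0,"z":0,"wx":0,"wy":0,"wz":-16}]' && python3 -m handwheel '[{"x":-0.02,"y":0,"z":0,"wx":0,"wy":0,"wz":0},{"x":-0.035,"y":0,"z":0,"wx":0,"wy":0,"wz":0},{"x":-0.045,"y":0,"z":0,"wx":0,"wy":0,"wz":0},{"x":-0.045,"y":0,"z":0,"wx":0,"wy":0,"wz":0},{"x":-0.045,"y":0,"z":0,"wx":0,"wy":0,"wz":0}]' ; python3 - <<'E'
from h import *
st();s=ctrl.get_state();M=R.from_rotvec(s['tool_rot']).as_matrix();print(M.T@(np.array([.511,-.350,.055])-s['position']), np.degrees(np.arctan2(M[1,1],M[0,1])))
E
```

```text
time: 21.57
position: [0.5207, -0.2826, 0.175]
tool_rot: [-2.099, -2.334, 0.001]
ft_force: [0.8, -1.4, -3.5]
grip_width: 0.153
grip_force: 40.0
time: 21.98
position: [0.5273, -0.3245, 0.1759]
tool_rot: [-2.099, -2.335, -0.001]
ft_force: [0.2, 0.4, -3.3]
grip_width: 0.151
grip_force: 40.0
21.98 [ 0.5273 -0.3245  0.1759] [-2.099e+00 -2.335e+00 -1.000e-03] [ 0.49  0.27  0.02  1.57 -0.01  1.31  0.62] [ 0.2  0.4 -3.3] 0.1513978660204193 39.997698068618774
[[-0.106, 0.994, -0.001], [0.994, 0.106, 0.002], [0.002, -0.001, -1.0]]
[-0.02386081 -0.01877673  0.12088972] 6.069726361755789
```

```bash
python3 -m handwheel '[{"x":-0.024,"y":-0.019,"z":0.01,"wx":0,"wy":0,"wz":0},{"x":-0.024,"y":-0.019,"z":0.04,"wx":0,"wy":0,"wz":0},{"x":-0.024,"y":-0.019,"z":0.07,"wx":0,"wy":0,"wz":0},{"x":-0.024,"y":-0.019,"z":0.095,"wx":0,"wy":0,"wz":0},{"x":-0.024,"y":-0.019,"z":0.11,"wx":0,"wy":0,"wz":0},{"x":-0.024,"y":-0.019,"z":0.116,"wx":0,"wy":0,"wz":0},{"x":-0.024,"y":-0.019,"z":0.12,"wx":0,"wy":0,"wz":0},{"x":-0.024,"y":-0.019,"z":0.122,"wx":0,"wy":0,"wz":0},{"x":-0.024,"y":-0.019,"z":0.122,"wx":0,"wy":0,"wz":0}]'
```

```text
time: 22.73
position: [0.5115, -0.3516, 0.0558]
tool_rot: [2.1, 2.335, 0.001]
ft_force: [1.3, -0.5, -2.6]
grip_width: 0.153
grip_force: 40.0
```

```bash
python3 -m handwheel '[{"x":0,"y":0,"z":0.001,"wx":0,"wy":0,"wz":0},{"x":0,"y":0,"z":0.002,"wx":0,"wy":0,"wz":0},{"x":0,"y":0,"z":0.003,"wx":0,"wy":0,"wz":0},{"x":0,"y":0,"z":0.003,"wx":0,"wy":0,"wz":0}]'
```

```text
time: 23.07
position: [0.5106, -0.3521, 0.0521]
tool_rot: [2.102, 2.334, 0.0]
ft_force: [-0.4, 0.8, -2.6]
grip_width: 0.154
grip_force: 40.0
```

```bash
python3 -m handwheel '[{"x":0,"y":0,"z":0.001,"wx":0,"wy":0,"wz":0},{"x":0,"y":0,"z":0.002,"wx":0,"wy":0,"wz":0},{"x":0,"y":0,"z":0.002,"wx":0,"wy":0,"wz":0}]'; python3 -m handwheel '[{"x":0,"y":0,"z":0.0015,"wx":0,"wy":0,"wz":0},{"x":0,"y":0,"z":0.0015,"wx":0,"wy":0,"wz":0}]'
```

```text
time: 23.32
position: [0.5106, -0.3521, 0.0519]
tool_rot: [2.102, 2.334, 0.0]
ft_force: [-3.5, 2.2, 7.1]
grip_width: 0.153
grip_force: 40.0
time: 23.48
position: [0.5107, -0.3521, 0.0519]
tool_rot: [2.102, 2.334, 0.0]
ft_force: [-6.7, 4.6, 15.2]
grip_width: 0.154
grip_force: 40.0
```

Contact at the expected height. Releasing and rising.

```bash
python3 -m handwheel '[{"x":0,"y":0,"z":-0.003,"wx":0,"wy":0,"wz":0},{"x":0,"y":0,"z":-0.003,"wx":0,"wy":0,"wz":0},{"x":0,"y":0,"z":-0.003,"wx":0,"wy":0,"wz":0},{"x":0,"y":0,"z":-0.003,"wx":0,"wy":0,"wz":0},{"x":0,"y":0,"z":-0.03,"wx":0,"wy":0,"wz":0},{"x":0,"y":0,"z":-0.06,"wx":0,"wy":0,"wz":0},{"x":0,"y":0,"z":-0.1,"wx":0,"wy":0,"wz":0},{"x":0,"y":0,"z":-0.14,"wx":0,"wy":0,"wz":0},{"x":0,"y":0,"z":-0.16,"wx":0,"wy":0,"wz":0},{"x":0,"y":0,"z":-0.16,"wx":0,"wy":0,"wz":0}]' 0.07 20; python3 - <<'E'
from h import *
st();snap('wrist','w11');snap('side','s11')
for f in('w11','s11'):
    g=cv2.cvtColor(cv2.imread(f'pics/{f}.png'),cv2.COLOR_BGR2HSV);r=cv2.inRange(g,(0,150,60),(4,255,255))|cv2.inRange(g,(174,150,60),(180,255,255))
    n,l,s,c=cv2.connectedComponentsWithStats(r);print(f,[(s[i].tolist(),c[i].round(1).tolist()) for i in range(1,n) if s[i,4]>40])
    m=cv2.inRange(g,(30,0,150),(100,45,255))
    n,l,s,c=cv2.connectedComponentsWithStats(m)
    for i in range(1,n):
        if s[i,4]>300:
            y,x=np.nonzero(l==i);b=cv2.minAreaRect(np.c_[x,y].astype(np.float32));print(f,s[i],b)
            if f=='w11':
                q=[onz(f,*p,.042) for p in cv2.boxPoints(b)];print(np.round(q,3).tolist())
E
```

```text
time: 24.32
position: [0.5134, -0.3538, 0.2147]
tool_rot: [2.095, 2.327, 0.003]
ft_force: [0.2, 0.7, 0.3]
grip_width: 0.778
grip_force: 0.0
24.32 [ 0.5134 -0.3538  0.2147] [2.095 2.327 0.003] [ 0.53  0.25  0.04  1.52 -0.01  1.37  0.67] [0.2 0.7 0.3] 0.7782868490419682 0.0
[[-0.104, 0.994, 0.009], [0.995, 0.104, -0.006], [-0.007, 0.009, -1.0]]
w11 [([305, 158, 14, 50, 623], [311.8, 182.2])]
w11 [ 214  155  190   41 6230] ((308.5, 174.99998474121094), (188.99996948242188, 39.99999237060547), 0.0)
[[0.405, -0.386, 0.042], [0.405, -0.342, 0.042], [0.602, -0.322, 0.042], [0.61, -0.365, 0.042]]
s11 [([484, 101, 14, 7, 41], [489.0, 102.8]), ([359, 124, 5, 12, 42], [360.7, 129.7])]
s11 [330 133  63  14 304] ((361.1639404296875, 139.3061981201172), (62.48229217529297, 9.503987312316895), 5.5275397300720215)
s11 [193 225  25  21 430] ((205.0, 235.0), (20.0, 24.0), 90.0)
```

```bash
python3 - <<'E'
from h import *
a=cv2.imread('pics/w11.png');g=cv2.cvtColor(a,cv2.COLOR_BGR2HSV);m=cv2.inRange(g,(0,90,30),(14,255,150));m=cv2.morphologyEx(m,cv2.MORPH_OPEN,np.ones((3,3)))
n,l,s,c=cv2.connectedComponentsWithStats(m);big=[i for i in range(1,n) if s[i,4]>150]
for i in big: print(s[i],c[i].round(1))
big=[i for i in big if 120<c[i][1]<235 and 200<c[i][0]<420]
y,x=np.nonzero(np.isin(l,big));b=cv2.minAreaRect(np.c_[x,y].astype(np.float32));print(b);q=[onz('w11',*p,.015) for p in cv2.boxPoints(b)];print(np.round(q,3).tolist(),np.mean(q,0))
print(proj('w11',[.511,-.35,.03]))
E
```

```text
[ 593    0   47   60 2505] [616.9  27.3]
[279 197  27   6 162] [292.  199.5]
[317 196  43  11 272] [336.5 199.7]
((319.0, 201.0), (10.0, 80.0), 90.0)
[[0.474, -0.388, 0.015], [0.567, -0.379, 0.015], [0.569, -0.391, 0.015], [0.475, -0.401, 0.015]] [ 0.52119682 -0.38972063  0.015     ]
[313.94398119 169.8715309 ]
```

```bash
python3 - <<'E'
from h import *
a=cv2.imread('pics/w11.png')
for y in range(124,216,3): print(y,a[y,345],a[y,285],onz('w11',345,y,.022)[1].round(4))
E
```

```text
124 [ 91 147 192] [ 91 150 196] -0.2981
127 [ 92 149 193] [ 92 152 198] -0.3012
130 [ 92 150 195] [ 94 155 201] -0.3044
133 [ 72 123 168] [ 77 128 175] -0.3076
136 [ 54  97 155] [ 54  95 152] -0.3108
139 [ 53  94 150] [ 51  93 148] -0.314
142 [ 53  95 152] [ 55  96 154] -0.3173
145 [ 55  98 155] [ 55  97 154] -0.3205
148 [ 54  96 157] [ 56 100 159] -0.3238
151 [ 55  97 156] [ 55  97 153] -0.3271
154 [ 92 121 157] [ 90 116 146] -0.3304
157 [171 186 183] [168 183 179] -0.3337
160 [167 183 180] [168 185 182] -0.337
163 [172 188 184] [174 189 185] -0.3404
166 [170 187 183] [168 184 180] -0.3438
169 [169 186 183] [170 186 183] -0.3471
172 [172 188 184] [171 188 184] -0.3505
175 [170 185 183] [169 186 183] -0.354
178 [170 186 183] [172 188 184] -0.3574
181 [167 182 179] [168 185 181] -0.3609
184 [175 190 187] [176 193 189] -0.3643
187 [171 187 183] [169 185 182] -0.3678
190 [176 193 188] [172 189 186] -0.3714
193 [171 188 184] [173 190 186] -0.3749
196 [ 90 117 143] [ 94 121 148] -0.3784
199 [ 54  91 143] [ 56  95 150] -0.382
202 [ 55  94 149] [ 55  95 149] -0.3856
205 [ 57  97 151] [ 55  95 150] -0.3892
208 [ 98 157 202] [ 90 145 188] -0.3929
211 [ 99 158 203] [ 91 146 190] -0.3965
214 [ 96 155 199] [ 92 148 191] -0.4002
```

The board runs from row 134 to 207 and the bridge sits centred within about 3 mm. Now over to the slab and brass.

```bash
python3 -m handwheel '[{"x":0.04,"y":0,"z":0,"wx":0,"wy":0,"wz":-7},{"x":0.08,"y":0,"z":0,"wx":0,"wy":0,"wz":-14},{"x":0.12,"y":0,"z":0,"wx":0,"wy":0,"wz":-21},{"x":0.16,"y":0,"z":0,"wx":0,"wy":0,"wz":-28},{"x":0.2,"y":0,"z":0,"wx":0,"wy":0,"wz":-35},{"x":0.24,"y":0,"z":0,"wx":0,"wy":0,"wz":-42},{"x":0.28,"y":0,"z":0,"wx":0,"wy":0,"wz":-49},{"x":0.32,"y":0,"z":0,"wx":0,"wy":0,"wz":-56},{"x":0.36,"y":0,"z":0,"wx":0,"wy":0,"wz":-63},{"x":0.4,"y":0,"z":0,"wx":0,"wy":0,"wz":-70}]' 0.07; python3 -c "
from h import *
st()"
```

```text
time: 25.25
position: [0.4669, 0.0475, 0.2062]
tool_rot: [-0.373, -3.116, 0.001]
ft_force: [0.7, -0.8, -0.5]
grip_width: 0.8
grip_force: 0.0
25.25 [0.4669 0.0475 0.2062] [-3.730e-01 -3.116e+00  1.000e-03] [ 0.19 -0.05 -0.33  1.86 -0.02  1.34  1.19] [ 0.7 -0.8 -0.5] 0.8002588250506532 0.0
[[-0.972, 0.236, -0.003], [0.236, 0.972, -0.0], [0.003, -0.001, -1.0]]
```

```bash
python3 -m handwheel '[{"x":-0.01,"y":0.038,"z":-0.005,"wx":0,"wy":0,"wz":-4},{"x":-0.02,"y":0.076,"z":-0.01,"wx":0,"wy":0,"wz":-4},{"x":-0.03,"y":0.114,"z":-0.015,"wx":0,"wy":0,"wz":-4},{"x":-0.04,"y":0.15,"z":-0.02,"wx":0,"wy":0,"wz":-4},{"x":-0.05,"y":0.188,"z":-0.02,"wx":0,"wy":0,"wz":-4},{"x":-0.06,"y":0.226,"z":-0.02,"wx":0,"wy":0,"wz":-4},{"x":-0.07,"y":0.25,"z":-0.02,"wx":0,"wy":0,"wz":-4},{"x":-0.072,"y":0.267,"z":-0.02,"wx":0,"wy":0,"wz":-4},{"x":-0.072,"y":0.267,"z":-0.02,"wx":0,"wy":0,"wz":-4},{"x":-0.072,"y":0.267,"z":-0.02,"wx":0,"wy":0,"wz":-4}]'
cat >> h.py <<'E'
HS={'slab':((3,110,90),(12,220,255)),'brass':((17,150,90),(26,255,255)),'cap':((95,5,90),(135,60,220)),'red':((0,160,60),(4,255,255))}
def blobs(f,name,zt,amin=800):
    g=cv2.cvtColor(cv2.imread(f'pics/{f}.png'),cv2.COLOR_BGR2HSV);m=cv2.inRange(g,*HS[name]);m=cv2.morphologyEx(m,cv2.MORPH_OPEN,np.ones((3,3)))
    n,l,s,c=cv2.connectedComponentsWithStats(m);out=[]
    for i in range(1,n):
        if s[i,4]>amin:
            y,x=np.nonzero(l==i);P=np.array([onz(f,*p,zt)[:2] for p in cv2.convexHull(np.c_[x,y].astype(np.float32))[:,0]])
            b=cv2.minAreaRect((P*1000).astype(np.float32));(cx,cy),(w,h),an=b
            if w<h: an+=90;w,h=h,w
            print(f,name,s[i].tolist(),'ctr',round(cx/1000,4),round(cy/1000,4),'size',round(w),round(h),'yaw',round((an+90)%180-90,1))
E
python3 - <<'E'
from h import *
st();snap('wrist','w12')
a=cv2.imread('pics/w12.png');g=cv2.cvtColor(a,cv2.COLOR_BGR2HSV)
for n,P in(('slab',[.566,.347,.02]),('brass',[.559,.237,.01])):
    p=proj('w12',P).astype(int);print(n,p,g[p[1]-2:p[1]+3,p[0]-2:p[0]+3].mean((0,1)))
blobs('w12','slab',.02);blobs('w12','brass',.01)
E
```

```text
time: 26.08
position: [0.6019, 0.288, 0.2254]
tool_rot: [-0.27, -3.126, 0.003]
ft_force: [0.6, 0.2, -0.6]
grip_width: 0.803
grip_force: 0.0
26.08 [0.6019 0.288  0.2254] [-2.700e-01 -3.126e+00  3.000e-03] [-0.13  0.39 -0.49  1.35  0.18  1.45  0.79] [ 0.6  0.2 -0.6] 0.8031962531000513 0.0
[[-0.985, 0.171, -0.004], [0.171, 0.985, -0.001], [0.004, -0.002, -1.0]]
slab [363 133] [ 11.   170.92 215.84]
brass [267 142] [ 19.6  181.   207.92]
w12 slab [341, 88, 45, 91, 3292] ctr 0.5668 0.3455 size 99 42 yaw -13.6
w12 brass [46, 45, 64, 32, 1233] ctr 0.4294 0.0438 size 78 32 yaw 79.7
w12 brass [239, 96, 55, 91, 3199] ctr 0.5585 0.2365 size 100 43 yaw 1.8
w12 brass [253, 347, 339, 28, 5953] ctr 0.9095 0.4014 size 517 40 yaw 80.4
```

Both plates show clearly from above: slab (0.5668, 0.3455) yaw −13.6°, brass (0.5585, 0.2365) yaw 1.8°, sizes as stated. Taking the slab.

```bash
python3 -m handwheel '[{"x":0.022,"y":0.025,"z":0.03,"wx":0,"wy":0,"wz":4},{"x":0.0443,"y":0.0506,"z":0.06,"wx":0,"wy":0,"wz":4},{"x":0.0443,"y":0.0506,"z":0.1,"wx":0,"wy":0,"wz":4},{"x":0.0443,"y":0.0506,"z":0.14,"wx":0,"wy":0,"wz":4},{"x":0.0443,"y":0.0506,"z":0.175,"wx":0,"wy":0,"wz":4},{"x":0.0443,"y":0.0506,"z":0.2,"wx":0,"wy":0,"wz":4},{"x":0.0443,"y":0.0506,"z":0.21,"wx":0,"wy":0,"wz":4},{"x":0.0443,"y":0.0506,"z":0.215,"wx":0,"wy":0,"wz":4},{"x":0.0443,"y":0.0506,"z":0.218,"wx":0,"wy":0,"wz":4},{"x":0.0443,"y":0.0506,"z":0.218,"wx":0,"wy":0,"wz":4}]' 0.065; python3 -c "
from h import *
st();snap('wrist','w13')
g=cv2.cvtColor(cv2.imread('pics/w13.png'),cv2.COLOR_BGR2HSV);blobs('w13','slab',.02)"
```

```text
time: 26.97
position: [0.5694, 0.345, 0.0118]
tool_rot: [0.384, 3.116, 0.002]
ft_force: [0.0, -0.4, 0.6]
grip_width: 0.743
grip_force: 0.0
26.97 [0.5694 0.345  0.0118] [3.840e-01 3.116e+00 2.000e-03] [-0.23  0.54 -0.46  1.59  0.27  1.07  0.56] [ 0.  -0.4  0.6] 0.7434414794272804 0.0
[[-0.97, 0.243, 0.002], [0.243, 0.97, 0.001], [-0.002, 0.001, -1.0]]
w13 slab [279, 157, 79, 139, 10428] ctr 0.556 0.349 size 82 41 yaw -13.9
```

```bash
python3 -m handwheel '[{"x":0.002,"y":0,"z":0.003,"wx":0,"wy":0,"wz":0},{"x":0.002,"y":0,"z":0.006,"wx":0,"wy":0,"wz":0},{"x":0.002,"y":0,"z":0.009,"wx":0,"wy":0,"wz":0},{"x":0.002,"y":0,"z":0.011,"wx":0,"wy":0,"wz":0},{"x":0.002,"y":0,"z":0.011,"wx":0,"wy":0,"wz":0}]'
```

```text
time: 27.43
position: [0.5661, 0.3453, -0.0013]
tool_rot: [-0.383, -3.118, 0.001]
ft_force: [-0.6, -0.5, -0.4]
grip_width: 0.743
grip_force: 0.0
```

```bash
python3 -m handwheel '[{"x":0,"y":0,"z":0.002,"wx":0,"wy":0,"wz":0},{"x":0,"y":0,"z":0.004,"wx":0,"wy":0,"wz":0},{"x":0,"y":0,"z":0.004,"wx":0,"wy":0,"wz":0}]' && python3 -m handwheel '[{"x":0,"y":0,"z":0,"wx":0,"wy":0,"wz":0},{"x":0,"y":0,"z":0,"wx":0,"wy":0,"wz":0},{"x":0,"y":0,"z":0,"wx":0,"wy":0,"wz":0},{"x":0,"y":0,"z":0,"wx":0,"wy":0,"wz":0},{"x":0,"y":0,"z":0,"wx":0,"wy":0,"wz":0}]' 0.03 45 && python3 -m handwheel '[{"x":0,"y":0,"z":0,"wx":0,"wy":0,"wz":0},{"x":0,"y":0,"z":0,"wx":0,"wy":0,"wz":0},{"x":0,"y":0,"z":-0.01,"wx":0,"wy":0,"wz":0},{"x":0,"y":0,"z":-0.03,"wx":0,"wy":0,"wz":0},{"x":0,"y":0,"z":-0.06,"wx":0,"wy":0,"wz":0},{"x":0,"y":0,"z":-0.1,"wx":0,"wy":0,"wz":0},{"x":0,"y":0,"z":-0.14,"wx":0,"wy":0,"wz":0},{"x":0,"y":0,"z":-0.14,"wx":0,"wy":0,"wz":0}]'; python3 -c "
from h import *
st()"
```

```text
time: 27.68
position: [0.5661, 0.3453, -0.0053]
tool_rot: [-0.383, -3.118, 0.001]
ft_force: [-0.0, -0.1, -0.4]
grip_width: 0.747
grip_force: 0.0
time: 28.1
position: [0.5666, 0.3463, -0.0046]
tool_rot: [0.382, 3.118, 0.002]
ft_force: [0.4, 2.5, -0.6]
grip_width: 0.472
grip_force: 45.0
time: 28.77
position: [0.5698, 0.3478, 0.1445]
tool_rot: [0.382, 3.108, 0.011]
ft_force: [3.0, 2.0, -4.4]
grip_width: 0.468
grip_force: 45.0
28.77 [0.5698 0.3478 0.1445] [0.382 3.108 0.011] [-0.22  0.42 -0.49  1.48  0.21  1.28  0.6 ] [ 3.   2.  -4.4] 0.46766197274408483 44.99603033065796
[[-0.97, 0.242, 0.011], [0.242, 0.97, 0.006], [-0.009, 0.008, -1.0]]
```

The slab is held. Hovering beyond the pocket so that the wrist camera looks straight down on it.

```bash
python3 -m handwheel '[{"x":-0.015,"y":-0.02,"z":-0.02,"wx":0,"wy":0,"wz":-4},{"x":-0.035,"y":-0.05,"z":-0.04,"wx":0,"wy":0,"wz":-4},{"x":-0.055,"y":-0.08,"z":-0.04,"wx":0,"wy":0,"wz":-4},{"x":-0.08,"y":-0.11,"z":-0.04,"wx":0,"wy":0,"wz":-4},{"x":-0.1,"y":-0.14,"z":-0.04,"wx":0,"wy":0,"wz":-4},{"x":-0.125,"y":-0.172,"z":-0.04,"wx":0,"wy":0,"wz":-4},{"x":-0.15,"y":-0.204,"z":-0.04,"wx":0,"wy":0,"wz":-4},{"x":-0.17,"y":-0.236,"z":-0.04,"wx":0,"wy":0,"wz":-4},{"x":-0.19,"y":-0.265,"z":-0.04,"wx":0,"wy":0,"wz":-4},{"x":-0.205,"y":-0.285,"z":-0.04,"wx":0,"wy":0,"wz":-4}]'&& python3 -m handwheel '[{"x":0,"y":0,"z":0,"wx":0,"wy":0,"wz":0},{"x":0,"y":0,"z":0,"wx":0,"wy":0,"wz":0},{"x":0,"y":0,"z":0,"wx":0,"wy":0,"wz":0}]'; python3 - <<'E'
from h import *
st();snap('wrist','w14')
for P in([.608,.036,.059],[.608,.036,.015]):print(proj('w14',P))
a=cv2.imread('pics/w14.png');cv2.imwrite('pics/c14.png',cv2.resize(a[:,100:540],(800,600) if 0 else (660,600),interpolation=cv2.INTER_CUBIC))
E
```

```text
time: 29.6
position: [0.6954, 0.0127, 0.1731]
tool_rot: [-0.281, -3.125, 0.007]
ft_force: [1.0, -0.8, -7.9]
grip_width: 0.466
grip_force: 45.0
time: 29.85
position: [0.6948, 0.02, 0.1736]
tool_rot: [-0.273, -3.126, -0.001]
ft_force: [-0.9, 1.5, -6.0]
grip_width: 0.472
grip_force: 45.0
29.85 [0.6948 0.02   0.1736] [-2.730e-01 -3.126e+00 -1.000e-03] [ 0.2   0.46 -0.38  1.35  0.16  1.37  1.22] [-0.9  1.5 -6. ] 0.4715822122294199 44.995973110198975
[[-0.985, 0.174, -0.004], [0.174, 0.985, 0.001], [0.004, 0.0, -1.0]]
[317.63312592  92.620426  ]
[317.44222979  93.2044042 ]
```

View pics/c14.png

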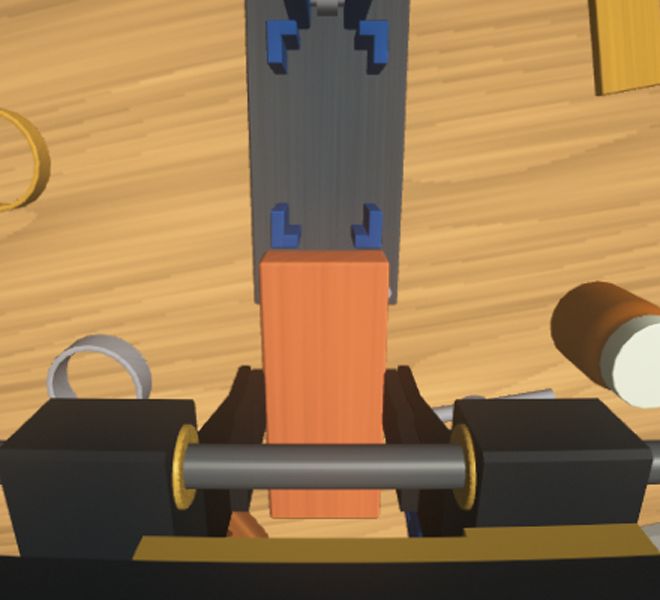

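View c14, straight down on the pocket: the four blue guides have outer corners at (267,22), (388,21), (381,248) and (272,248). The slab hangs square to the base, at (325,385).

```bash
python3 - <<'E'
from h import *
g=cv2.cvtColor(cv2.imread('pics/w14.png'),cv2.COLOR_BGR2HSV);m=cv2.inRange(g,(105,120,40),(125,255,255));m[:12]=0;m[175:]=0;m[:,:260]=0;m[:,380:]=0
n,l,s,c=cv2.connectedComponentsWithStats(m);C=[]
for i in range(1,n):
    if s[i,4]>60:
        y,x=np.nonzero(l==i);sx=np.sign(c[i][0]-317);sy=np.sign(c[i][1]-92);k=np.argmax(sx*x+sy*y);C.append((x[k]+.5+.5*sx,y[k]+.5+.5*sy));print(s[i],c[i],C[-1])
P=np.array([onz('w14',u,v,.059)[:2] for u,v in C]);print(P.round(4).tolist(),P.mean(0))
a=P[np.argsort([-q[1] for q in C])]  # bottom first
d=a[:2].mean(0)-a[2:].mean(0);print('yaw x',np.degrees(np.arctan2(d[1],d[0])),np.linalg.norm(d))
# slab in hand: lower/upper faces
blobs('w14','slab',.19)
for z in(.17,.18,.19):
    q=[onz('w14',100+u/1.5,v/1.5,z)[:2] for u,v in((262,263),(388,263),(379,518),(272,518))]
    print(z,np.round(q,4).tolist(),np.mean(q,0),np.linalg.norm(q[0]-q[3]),np.linalg.norm(q[0]-q[1]))
E
```

```text
[278  13  21  33 425] [285.66352941  26.11294118] (np.float64(278.0), np.float64(14.0))
[339  13  20  29 371] [350.56873315  24.69811321] (np.float64(359.0), np.float64(14.0))
[281 136  18  29 284] [287.62676056 153.75704225] (np.float64(282.0), np.float64(164.0))
[337 140  18  25 275] [347.37090909 154.27272727] (np.float64(354.0), np.float64(165.0))
[[0.543, 0.0154], [0.5541, 0.0787], [0.6621, -0.0053], [0.6739, 0.0571]] [0.60825311 0.03648214]
yaw x -10.027895201967898 0.12128188374450155
w14 slab [272, 167, 88, 130, 10649] ctr 0.6804 0.0218 size 74 44 yaw -9.9
w14 slab [279, 326, 75, 20, 1445] ctr 0.7433 0.011 size 43 14 yaw 80.1
0.17 [[0.6488, 0.004], [0.6569, 0.0503], [0.7711, 0.031], [0.7629, -0.016]] [0.70990602 0.01735147] 0.11582713181293307 0.04701496327334463
0.18 [[0.6468, 0.0056], [0.6545, 0.0495], [0.7626, 0.0312], [0.7548, -0.0133]] [0.70465004 0.01824784] 0.10964776466037267 0.04450671917558567
0.19 [[0.6448, 0.0072], [0.652, 0.0486], [0.754, 0.0313], [0.7467, -0.0106]] [0.69939406 0.01914421] 0.10346839750781248 0.04199847507782673
```

```bash
python3 -m handwheel '[{"x":0.03,"y":0.0012,"z":0,"wx":0,"wy":0,"wz":0},{"x":0.06,"y":0.0012,"z":0.01,"wx":0,"wy":0,"wz":0},{"x":0.08,"y":0.0012,"z":0.03,"wx":0,"wy":0,"wz":0},{"x":0.088,"y":0.0012,"z":0.06,"wx":0,"wy":0,"wz":0},{"x":0.088,"y":0.0012,"z":0.08,"wx":0,"wy":0,"wz":0},{"x":0.088,"y":0.0012,"z":0.09,"wx":0,"wy":0,"wz":0},{"x":0.088,"y":0.0012,"z":0.09,"wx":0,"wy":0,"wz":0},{"x":0.088,"y":0.0012,"z":0.09,"wx":0,"wy":0,"wz":0}]'; python3 - <<'E'
from h import *
s=ctrl.get_state();M=R.from_rotvec(s['tool_rot']).as_matrix();print(s['position'],M.T@(np.array([.6083,.0365,.012])-s['position']), np.degrees(np.arctan2(M[1,1],M[0,1])))
E
```

```text
time: 30.57
position: [0.6101, 0.0368, 0.0857]
tool_rot: [0.272, 3.13, 0.0]
ft_force: [1.4, -0.6, -6.1]
grip_width: 0.463
grip_force: 45.0
[0.61010205 0.0367894  0.08565676] [ 0.00173189 -0.0006183   0.07365642] 80.07958328990371
```

```bash
python3 -m handwheel '[{"x":0.0015,"y":-0.0005,"z":0.01,"wx":0,"wy":0,"wz":0},{"x":0.0015,"y":-0.0005,"z":0.025,"wx":0,"wy":0,"wz":0},{"x":0.0015,"y":-0.0005,"z":0.04,"wx":0,"wy":0,"wz":0},{"x":0.0015,"y":-0.0005,"z":0.052,"wx":0,"wy":0,"wz":0},{"x":0.0015,"y":-0.0005,"z":0.062,"wx":0,"wy":0,"wz":0},{"x":0.0015,"y":-0.0005,"z":0.068,"wx":0,"wy":0,"wz":0},{"x":0.0015,"y":-0.0005,"z":0.072,"wx":0,"wy":0,"wz":0},{"x":0.0015,"y":-0.0005,"z":0.072,"wx":0,"wy":0,"wz":0}]'
```

```text
time: 31.23
position: [0.6081, 0.0356, 0.0126]
tool_rot: [-0.274, -3.129, -0.0]
ft_force: [-0.1, 0.4, -7.0]
grip_width: 0.468
grip_force: 45.0
```

```bash
python3 -m handwheel '[{"x":0,"y":0,"z":0.0015,"wx":0,"wy":0,"wz":0},{"x":0,"y":0,"z":0.0025,"wx":0,"wy":0,"wz":0},{"x":0,"y":0,"z":0.0025,"wx":0,"wy":0,"wz":0}]'
```

```text
time: 31.48
position: [0.6088, 0.0357, 0.0113]
tool_rot: [0.274, 3.129, 0.0]
ft_force: [0.6, 0.6, -7.3]
grip_width: 0.468
grip_force: 45.0
```

```bash
python3 -m handwheel '[{"x":0,"y":0,"z":0.001,"wx":0,"wy":0,"wz":0},{"x":0,"y":0,"z":0.002,"wx":0,"wy":0,"wz":0},{"x":0,"y":0,"z":0.002,"wx":0,"wy":0,"wz":0}]';python3 -m handwheel '[{"x":0,"y":0,"z":-0.001,"wx":0,"wy":0,"wz":0},{"x":0,"y":0,"z":-0.001,"wx":0,"wy":0,"wz":0},{"x":0,"y":0,"z":-0.001,"wx":0,"wy":0,"wz":0},{"x":0,"y":0,"z":-0.02,"wx":0,"wy":0,"wz":0},{"x":0,"y":0,"z":-0.05,"wx":0,"wy":0,"wz":0},{"x":0,"y":0,"z":-0.09,"wx":0,"wy":0,"wz":0},{"x":0,"y":0,"z":-0.13,"wx":0,"wy":0,"wz":0},{"x":0,"y":0,"z":-0.17,"wx":0,"wy":0,"wz":0},{"x":0,"y":0,"z":-0.19,"wx":0,"wy":0,"wz":0},{"x":0,"y":0,"z":-0.19,"wx":0,"wy":0,"wz":0}]' 0.065; python3 - <<'E'
from h import *
st();snap('wrist','w15');blobs('w15','slab',.035);blobs('w15','brass',.01)
E
```

```text
time: 31.73
position: [0.6089, 0.0357, 0.0104]
tool_rot: [0.274, 3.128, -0.0]
ft_force: [-3.8, 0.1, 3.6]
grip_width: 0.467
grip_force: 45.0
time: 32.57
position: [0.6124, 0.0363, 0.206]
tool_rot: [0.273, 3.117, 0.002]
ft_force: [0.8, 0.3, -0.1]
grip_width: 0.74
grip_force: 0.0
32.57 [0.6124 0.0363 0.206 ] [2.730e-01 3.117e+00 2.000e-03] [ 0.24  0.26 -0.41  1.54  0.1   1.35  1.22] [ 0.8  0.3 -0.1] 0.7404374538628699 0.0
[[-0.985, 0.174, 0.013], [0.174, 0.985, 0.0], [-0.012, 0.003, -1.0]]
w15 slab [294, 125, 41, 94, 3742] ctr 0.6078 0.0351 size 101 42 yaw -9.8
w15 brass [467, 42, 44, 100, 3678] ctr 0.5582 0.2343 size 100 44 yaw 1.4
w15 brass [92, 148, 64, 59, 1388] ctr 0.5785 -0.1847 size 77 68 yaw -68.6
w15 brass [241, 347, 344, 28, 6036] ctr 0.9074 0.1333 size 507 40 yaw 80.1
```

The slab lies square in the pocket: (0.6078, 0.0351), yaw −9.8°. Next the brass plate.

```bash
python3 -m handwheel '[{"x":0.016,"y":0.036,"z":0,"wx":0,"wy":0,"wz":-6},{"x":0.032,"y":0.072,"z":0,"wx":0,"wy":0,"wz":-11.7},{"x":0.048,"y":0.108,"z":0,"wx":0,"wy":0,"wz":-11.7},{"x":0.064,"y":0.144,"z":0,"wx":0,"wy":0,"wz":-11.7},{"x":0.08,"y":0.175,"z":0.02,"wx":0,"wy":0,"wz":-11.7},{"x":0.0864,"y":0.187,"z":0.05,"wx":0,"wy":0,"wz":-11.7},{"x":0.0864,"y":0.187,"z":0.08,"wx":0,"wy":0,"wz":-11.7},{"x":0.0864,"y":0.187,"z":0.08,"wx":0,"wy":0,"wz":-11.7},{"x":0.0864,"y":0.187,"z":0.08,"wx":0,"wy":0,"wz":-11.7}]'; python3 - <<'E'
from h import *
st();snap('wrist','w16');blobs('w16','brass',.01)
s=ctrl.get_state();M=R.from_rotvec(s['tool_rot']).as_matrix();print(M.T@(np.array([.5583,.2353,-.009])-s['position']), np.degrees(np.arctan2(M[1,1],M[0,1])))
E
```

```text
time: 33.37
position: [0.5542, 0.2336, 0.1164]
tool_rot: [0.046, -3.136, 0.003]
ft_force: [-0.0, 0.8, 0.9]
grip_width: 0.747
grip_force: 0.0
33.37 [0.5542 0.2336 0.1164] [ 4.600e-02 -3.136e+00  3.000e-03] [ 0.    0.32 -0.53  1.66  0.17  1.21  1.03] [-0.   0.8  0.9] 0.7465780805580757 0.0
[[-1.0, -0.03, -0.005], [-0.03, 1.0, -0.002], [0.005, -0.002, -1.0]]
w16 brass [42, 20, 94, 51, 2621] ctr 0.4332 0.0437 size 80 35 yaw 81.4
w16 brass [295, 145, 50, 109, 5151] ctr 0.5582 0.2361 size 100 42 yaw 1.8
w16 brass [241, 347, 343, 28, 5956] ctr 0.7337 0.3478 size 380 29 yaw -88.0
[-0.00252477  0.00147635  0.12753903] 91.6359631069256
```

```bash
python3 -m handwheel '[{"x":-0.003,"y":0.002,"z":0.03,"wx":0,"wy":0,"wz":0},{"x":-0.003,"y":0.002,"z":0.06,"wx":0,"wy":0,"wz":0},{"x":-0.003,"y":0.002,"z":0.09,"wx":0,"wy":0,"wz":0},{"x":-0.003,"y":0.002,"z":0.11,"wx":0,"wy":0,"wz":0},{"x":-0.003,"y":0.002,"z":0.118,"wx":0,"wy":0,"wz":0},{"x":-0.003,"y":0.002,"z":0.122,"wx":0,"wy":0,"wz":0},{"x":-0.003,"y":0.002,"z":0.125,"wx":0,"wy":0,"wz":0},{"x":-0.003,"y":0.002,"z":0.125,"wx":0,"wy":0,"wz":0},{"x":-0.003,"y":0.002,"z":0.125,"wx":0,"wy":0,"wz":0}]'
```

```text
time: 34.17
position: [0.5601, 0.2373, -0.0044]
tool_rot: [-0.046, 3.138, 0.001]
ft_force: [0.1, 0.7, -0.7]
grip_width: 0.742
grip_force: 0.0
```

```bash
python3 -m handwheel '[{"x":0.001,"y":-0.001,"z":0.002,"wx":0,"wy":0,"wz":0},{"x":0.001,"y":-0.001,"z":0.004,"wx":0,"wy":0,"wz":0},{"x":0.001,"y":-0.001,"z":0.006,"wx":0,"wy":0,"wz":0},{"x":0.001,"y":-0.001,"z":0.006,"wx":0,"wy":0,"wz":0}]' && python3 -m handwheel '[{"x":0,"y":0,"z":0,"wx":0,"wy":0,"wz":0},{"x":0,"y":0,"z":0,"wx":0,"wy":0,"wz":0},{"x":0,"y":0,"z":0,"wx":0,"wy":0,"wz":0},{"x":0,"y":0,"z":0,"wx":0,"wy":0,"wz":0},{"x":0,"y":0,"z":0,"wx":0,"wy":0,"wz":0},{"x":0,"y":0,"z":0,"wx":0,"wy":0,"wz":0}]' 0.03 40
```

```text
time: 34.5
position: [0.5575, 0.2357, -0.0125]
tool_rot: [0.047, -3.141, 0.0]
ft_force: [-0.4, 0.5, 0.6]
grip_width: 0.751
grip_force: 0.0
time: 35.0
position: [0.5578, 0.2355, -0.012]
tool_rot: [-0.047, 3.141, -0.001]
ft_force: [-4.1, -13.6, 28.1]
grip_width: 0.436
grip_force: 15.2
```

```bash
python3 -m handwheel '[{"x":0,"y":0,"z":-0.003,"wx":0,"wy":0,"wz":0},{"x":0,"y":0,"z":-0.004,"wx":0,"wy":0,"wz":0},{"x":0,"y":0,"z":-0.004,"wx":0,"wy":0,"wz":0},{"x":0,"y":0,"z":-0.004,"wx":0,"wy":0,"wz":0}]' 0.065; python3 - <<'E'
from h import *
st();snap('side','s17');snap('scene','n17');blobs('n17','brass',.01,100);blobs('s17','brass',.01,100);snap('wrist','w17');blobs('w17','brass',.01)
E
```

```text
time: 35.33
position: [0.5576, 0.236, -0.0084]
tool_rot: [0.047, -3.141, -0.0]
ft_force: [0.3, -0.5, 0.3]
grip_width: 0.656
grip_force: 0.0
35.33 [ 0.5576  0.236  -0.0084] [ 0.047 -3.141 -0.   ] [-0.04  0.46 -0.5   1.76  0.26  0.98  0.96] [ 0.3 -0.5  0.3] 0.6561977624392152 0.0
[[-1.0, -0.03, -0.0], [-0.03, 1.0, 0.0], [0.0, 0.0, -1.0]]
w17 brass [275, 171, 84, 125, 10032] ctr 0.5425 0.2354 size 70 42 yaw 1.8
w17 brass [281, 326, 72, 15, 1069] ctr 0.6031 0.2374 size 41 10 yaw -88.2
w17 brass [235, 348, 344, 27, 5947] ctr 0.6236 0.2965 size 217 16 yaw -88.1
```

```bash
python3 -m handwheel '[{"x":0,"y":0,"z":-0.001,"wx":0,"wy":0,"wz":0},{"x":0,"y":0,"z":-0.001,"wx":0,"wy":0,"wz":0},{"x":0,"y":0,"z":-0.001,"wx":0,"wy":0,"wz":0},{"x":0,"y":0,"z":-0.001,"wx":0,"wy":0,"wz":0},{"x":0,"y":0,"z":-0.001,"wx":0,"wy":0,"wz":0},{"x":0,"y":0,"z":-0.001,"wx":0,"wy":0,"wz":0}]' 0.03 40
```

```text
time: 35.98
position: [0.5577, 0.2358, -0.0073]
tool_rot: [-0.047, 3.141, -0.0]
ft_force: [-0.2, -0.1, 0.3]
grip_width: 0.393
grip_force: 0.0
```

The fingers passed over the plate: open, the tips are about 18 mm behind the TCP. Opening and going down to TCP −0.015.

```bash
python3 -m handwheel '[{"x":0,"y":0,"z":-0.004,"wx":0,"wy":0,"wz":0},{"x":0,"y":0,"z":-0.004,"wx":0,"wy":0,"wz":0},{"x":0,"y":0,"z":-0.004,"wx":0,"wy":0,"wz":0},{"x":0,"y":0,"z":-0.004,"wx":0,"wy":0,"wz":0},{"x":0,"y":0,"z":0,"wx":0,"wy":0,"wz":0},{"x":0,"y":0,"z":0.003,"wx":0,"wy":0,"wz":0},{"x":0,"y":0,"z":0.006,"wx":0,"wy":0,"wz":0},{"x":0,"y":0,"z":0.008,"wx":0,"wy":0,"wz":0},{"x":0,"y":0,"z":0.008,"wx":0,"wy":0,"wz":0}]' 0.065 && python3 -m handwheel '[{"x":0,"y":0,"z":0,"wx":0,"wy":0,"wz":0},{"x":0,"y":0,"z":0,"wx":0,"wy":0,"wz":0},{"x":0,"y":0,"z":0,"wx":0,"wy":0,"wz":0},{"x":0,"y":0,"z":0,"wx":0,"wy":0,"wz":0},{"x":0,"y":0,"z":0,"wx":0,"wy":0,"wz":0},{"x":0,"y":0,"z":0,"wx":0,"wy":0,"wz":0}]' 0.03 40
```

```text
time: 36.73
position: [0.5571, 0.2356, -0.0161]
tool_rot: [0.047, -3.14, 0.001]
ft_force: [-0.9, -0.8, -0.9]
grip_width: 0.745
grip_force: 0.0
time: 37.23
position: [0.5578, 0.236, -0.0151]
tool_rot: [-0.047, 3.141, 0.0]
ft_force: [0.3, 0.1, 0.6]
grip_width: 0.475
grip_force: 40.0
```

```bash
python3 -m handwheel '[{"x":0,"y":0,"z":-0.02,"wx":0,"wy":0,"wz":0},{"x":0,"y":0,"z":-0.06,"wx":0,"wy":0,"wz":0},{"x":0,"y":-0.02,"z":-0.1,"wx":0,"wy":0,"wz":0},{"x":-0.005,"y":-0.05,"z":-0.13,"wx":0,"wy":0,"wz":4},{"x":-0.012,"y":-0.085,"z":-0.14,"wx":0,"wy":0,"wz":8},{"x":-0.02,"y":-0.12,"z":-0.14,"wx":0,"wy":0,"wz":11.6},{"x":-0.03,"y":-0.155,"z":-0.14,"wx":0,"wy":0,"wz":11.6},{"x":-0.04,"y":-0.185,"z":-0.14,"wx":0,"wy":0,"wz":11.6},{"x":-0.0442,"y":-0.2,"z":-0.14,"wx":0,"wy":0,"wz":11.6},{"x":-0.0442,"y":-0.2017,"z":-0.14,"wx":0,"wy":0,"wz":11.6}]' && python3 -m handwheel '[{"x":0,"y":0,"z":0,"wx":0,"wy":0,"wz":0},{"x":0,"y":0,"z":0,"wx":0,"wy":0,"wz":0}]'; python3 - <<'E'
from h import *
snap('wrist','w18');blobs('w18','brass',.142)
s=ctrl.get_state();M=R.from_rotvec(s['tool_rot']).as_matrix();print(s['position'],M.T@(np.array([.608,.0358,.020])-s['position']), np.degrees(np.arctan2(M[1,1],M[0,1])))
E
```

```text
time: 38.07
position: [0.6083, 0.0287, 0.1237]
tool_rot: [-0.283, -3.128, 0.005]
ft_force: [0.8, -0.8, -3.8]
grip_width: 0.47
grip_force: 40.0
time: 38.23
position: [0.607, 0.0369, 0.1242]
tool_rot: [-0.269, -3.129, -0.002]
ft_force: [-0.0, -0.0, -2.2]
grip_width: 0.471
grip_force: 40.0
w18 brass [42, 168, 78, 73, 2293] ctr 0.5542 -0.0803 size 44 38 yaw -74.6
w18 brass [273, 173, 86, 123, 10123] ctr 0.5932 0.0388 size 69 44 yaw -9.8
w18 brass [279, 326, 75, 21, 1536] ctr 0.6549 0.0281 size 43 14 yaw 80.2
w18 brass [190, 349, 349, 26, 6168] ctr 0.6802 0.0556 size 219 17 yaw 80.3
[0.60707376 0.03765204 0.12438946] [-0.0013467  -0.00176615  0.10438637] 80.23741615804988
```

```bash
python3 -m handwheel '[{"x":-0.001,"y":-0.0015,"z":0.03,"wx":0,"wy":0,"wz":0.2},{"x":-0.001,"y":-0.0015,"z":0.055,"wx":0,"wy":0,"wz":0.2},{"x":-0.001,"y":-0.0015,"z":0.075,"wx":0,"wy":0,"wz":0.2},{"x":-0.001,"y":-0.0015,"z":0.088,"wx":0,"wy":0,"wz":0.2},{"x":-0.001,"y":-0.0015,"z":0.096,"wx":0,"wy":0,"wz":0.2},{"x":-0.001,"y":-0.0015,"z":0.101,"wx":0,"wy":0,"wz":0.2},{"x":-0.001,"y":-0.0015,"z":0.101,"wx":0,"wy":0,"wz":0.2},{"x":-0.001,"y":-0.0015,"z":0.101,"wx":0,"wy":0,"wz":0.2}]' && python3 -m handwheel '[{"x":0,"y":0,"z":0.0015,"wx":0,"wy":0,"wz":0},{"x":0,"y":0,"z":0.003,"wx":0,"wy":0,"wz":0},{"x":0,"y":0,"z":0.003,"wx":0,"wy":0,"wz":0}]'
```

```text
time: 38.95
position: [0.6093, 0.0343, 0.0247]
tool_rot: [0.276, 3.128, 0.0]
ft_force: [0.1, 0.0, -2.7]
grip_width: 0.47
grip_force: 40.0
time: 39.2
position: [0.6089, 0.0338, 0.0213]
tool_rot: [0.277, 3.128, -0.0]
ft_force: [0.4, 0.6, -3.5]
grip_width: 0.471
grip_force: 40.0
```

```bash
python3 -m handwheel '[{"x":0,"y":0.0018,"z":0,"wx":0,"wy":0,"wz":-0.3},{"x":0,"y":0.0018,"z":0.001,"wx":0,"wy":0,"wz":-0.3},{"x":0,"y":0.0018,"z":0.002,"wx":0,"wy":0,"wz":-0.3},{"x":0,"y":0.0018,"z":0.002,"wx":0,"wy":0,"wz":-0.3}]'
```

```text
time: 39.53
position: [0.6093, 0.0361, 0.0199]
tool_rot: [0.268, 3.129, 0.0]
ft_force: [-0.9, -0.0, 2.8]
grip_width: 0.473
grip_force: 40.0
```

Contact. Releasing and rising, with a check.

```bash
python3 -m handwheel '[{"x":0,"y":0,"z":-0.0005,"wx":0,"wy":0,"wz":0},{"x":0,"y":0,"z":-0.0005,"wx":0,"wy":0,"wz":0},{"x":0,"y":0,"z":-0.0005,"wx":0,"wy":0,"wz":0},{"x":0,"y":0,"z":-0.02,"wx":0,"wy":0,"wz":0},{"x":0,"y":0,"z":-0.05,"wx":0,"wy":0,"wz":0},{"x":0,"y":0,"z":-0.09,"wx":0,"wy":0,"wz":0},{"x":0,"y":0,"z":-0.13,"wx":0,"wy":0,"wz":0},{"x":0,"y":0,"z":-0.17,"wx":0,"wy":0,"wz":0},{"x":0,"y":0,"z":-0.18,"wx":0,"wy":0,"wz":0},{"x":0,"y":0,"z":-0.18,"wx":0,"wy":0,"wz":0}]' 0.065; python3 - <<'E'
from h import *
st();snap('wrist','w19');blobs('w19','brass',.045);blobs('w19','slab',.035,60)
snap('side','s19');snap('scene','n19')
for f,z in(('s19',.01),('n19',.01)):blobs(f,'brass',z,60)
g=cv2.cvtColor(cv2.imread('pics/w12.png'),cv2.COLOR_BGR2HSV)
for f in('s11','s19'):
    a=cv2.cvtColor(cv2.imread(f'pics/{f}.png'),cv2.COLOR_BGR2HSV);p=proj(f,[.446,-.180,.014]).astype(int);print(p,a[p[1]-1:p[1]+2,p[0]-4:p[0]+5:4].reshape(-1,3).tolist())
E
```

```text
time: 40.37
position: [0.6117, 0.036, 0.2037]
tool_rot: [0.268, 3.121, 0.001]
ft_force: [0.6, 0.8, 0.4]
grip_width: 0.742
grip_force: 0.0
40.37 [0.6117 0.036  0.2037] [2.680e-01 3.121e+00 1.000e-03] [ 0.24  0.26 -0.42  1.54  0.11  1.35  1.22] [0.6 0.8 0.4] 0.742419409977154 0.0
[[-0.985, 0.17, 0.009], [0.17, 0.985, -0.0], [-0.009, 0.002, -1.0]]
w19 brass [295, 130, 41, 95, 3796] ctr 0.6097 0.0352 size 99 41 yaw -9.6
w19 brass [92, 148, 63, 60, 1402] ctr 0.5733 -0.1631 size 69 63 yaw -60.7
w19 brass [241, 347, 344, 28, 6045] ctr 0.8675 0.1252 size 456 36 yaw 80.3
[371 179] [[150, 8, 131], [165, 8, 64], [150, 9, 119], [150, 8, 130], [165, 9, 60], [150, 8, 102], [156, 10, 130], [150, 5, 100], [158, 9, 112]]
[371 179] [[158, 8, 134], [0, 8, 65], [150, 8, 122], [150, 8, 134], [165, 8, 62], [158, 10, 106], [150, 10, 133], [150, 5, 103], [140, 7, 115]]
```

The brass sits at (0.6097, 0.0352), yaw −9.6°, and no other brass plate shows in any view. Now the cap.

```bash
python3 -m handwheel '[{"x":0.018,"y":-0.033,"z":0,"wx":0,"wy":0,"wz":-4},{"x":0.036,"y":-0.067,"z":0,"wx":0,"wy":0,"wz":-4},{"x":0.054,"y":-0.1,"z":0,"wx":0,"wy":0,"wz":-4},{"x":0.072,"y":-0.135,"z":0,"wx":0,"wy":0,"wz":-4},{"x":0.09,"y":-0.17,"z":0,"wx":0,"wy":0,"wz":-4},{"x":0.11,"y":-0.205,"z":0,"wx":0,"wy":0,"wz":-4},{"x":0.12,"y":-0.23,"z":0,"wx":0,"wy":0,"wz":-4},{"x":0.1267,"y":-0.241,"z":0.03,"wx":0,"wy":0,"wz":-4},{"x":0.1267,"y":-0.241,"z":0.06,"wx":0,"wy":0,"wz":-4},{"x":0.1267,"y":-0.241,"z":0.06,"wx":0,"wy":0,"wz":-4}]' && python3 -m handwheel '[{"x":0,"y":0,"z":0,"wx":0,"wy":0,"wz":0},{"x":0,"y":0,"z":0,"wx":0,"wy":0,"wz":0}]'; python3 - <<'E'
from h import *
HS['cap']=((0,0,85),(180,40,230))
st();snap('wrist','w20');blobs('w20','cap',.014)
g=cv2.cvtColor(cv2.imread('pics/w20.png'),cv2.COLOR_BGR2HSV);p=proj('w20',[.446,-.18,.014]).astype(int);print(p,g[p[1]-20:p[1]+21:10,p[0]].tolist())
E
```

```text
time: 41.35
position: [0.4371, -0.1795, 0.1317]
tool_rot: [-0.163, -3.125, -0.007]
ft_force: [-0.6, 1.6, -0.6]
grip_width: 0.747
grip_force: 0.0
time: 41.52
position: [0.4435, -0.1796, 0.139]
tool_rot: [-0.157, -3.137, -0.001]
ft_force: [0.5, 0.2, 0.9]
grip_width: 0.743
grip_force: 0.0
41.52 [ 0.4435 -0.1796  0.139 ] [-1.570e-01 -3.137e+00 -1.000e-03] [ 0.57  0.01 -0.24  1.94  0.    1.2   1.8 ] [0.5 0.2 0.9] 0.7432630318519973 0.0
[[-0.995, 0.1, -0.0], [0.1, 0.995, 0.0], [0.0, 0.0, -1.0]]
w20 cap [200, 0, 38, 63, 1930] ctr 0.2984 -0.2464 size 48 30 yaw -6.5
w20 cap [287, 135, 47, 104, 4486] ctr 0.4413 -0.1846 size 99 41 yaw -4.3
w20 cap [78, 173, 84, 93, 4335] ctr 0.4591 -0.3764 size 99 57 yaw 5.7
w20 cap [176, 303, 281, 17, 3500] ctr 0.5745 -0.193 size 301 20 yaw 84.3
[316 193] [[11, 13, 153], [12, 18, 143], [14, 32, 88], [12, 16, 155], [9, 16, 155]]
```

```bash
python3 -m handwheel '[{"x":0.0017,"y":-0.005,"z":0.03,"wx":0,"wy":0,"wz":-1.4},{"x":0.0017,"y":-0.005,"z":0.06,"wx":0,"wy":0,"wz":-1.4},{"x":0.0017,"y":-0.005,"z":0.09,"wx":0,"wy":0,"wz":-1.4},{"x":0.0017,"y":-0.005,"z":0.12,"wx":0,"wy":0,"wz":-1.4},{"x":0.0017,"y":-0.005,"z":0.135,"wx":0,"wy":0,"wz":-1.4},{"x":0.0017,"y":-0.005,"z":0.145,"wx":0,"wy":0,"wz":-1.4},{"x":0.0017,"y":-0.005,"z":0.151,"wx":0,"wy":0,"wz":-1.4},{"x":0.0017,"y":-0.005,"z":0.151,"wx":0,"wy":0,"wz":-1.4},{"x":0.0017,"y":-0.005,"z":0.151,"wx":0,"wy":0,"wz":-1.4}]'
```

```text
time: 42.32
position: [0.4421, -0.1853, -0.0111]
tool_rot: [0.12, 3.137, -0.001]
ft_force: [-0.1, 0.1, 0.6]
grip_width: 0.747
grip_force: 0.0
```

```bash
python3 -m handwheel '[{"x":0.0005,"y":0,"z":0.001,"wx":0,"wy":0,"wz":0.5},{"x":0.0005,"y":0,"z":0.0015,"wx":0,"wy":0,"wz":0.5},{"x":0.0005,"y":0,"z":0.0015,"wx":0,"wy":0,"wz":0.5},{"x":0.0005,"y":0,"z":0.0015,"wx":0,"wy":0,"wz":0.5},{"x":0.0005,"y":0,"z":0.0015,"wx":0,"wy":0,"wz":0.5},{"x":0.0005,"y":0,"z":0.0015,"wx":0,"wy":0,"wz":0.5},{"x":0.0005,"y":0,"z":0.0015,"wx":0,"wy":0,"wz":0.5}]' 0.03 40
```

```text
time: 42.9
position: [0.4407, -0.1848, -0.0133]
tool_rot: [0.134, 3.138, 0.0]
ft_force: [-0.2, 1.0, 5.3]
grip_width: 0.475
grip_force: 40.0
```

```bash
python3 -m handwheel '[{"x":0,"y":0,"z":-0.02,"wx":0,"wy":0,"wz":0},{"x":0,"y":0,"z":-0.06,"wx":0,"wy":0,"wz":0},{"x":-0.01,"y":0.015,"z":-0.1,"wx":0,"wy":0,"wz":0},{"x":-0.025,"y":0.04,"z":-0.13,"wx":0,"wy":0,"wz":2},{"x":-0.043,"y":0.07,"z":-0.14,"wx":0,"wy":0,"wz":4},{"x":-0.063,"y":0.1,"z":-0.14,"wx":0,"wy":0,"wz":5},{"x":-0.083,"y":0.132,"z":-0.14,"wx":0,"wy":0,"wz":5},{"x":-0.103,"y":0.165,"z":-0.14,"wx":0,"wy":0,"wz":5},{"x":-0.124,"y":0.197,"z":-0.14,"wx":0,"wy":0,"wz":5},{"x":-0.14,"y":0.222,"z":-0.14,"wx":0,"wy":0,"wz":5}]' && python3 -m handwheel '[{"x":-0.008,"y":0.012,"z":0,"wx":0,"wy":0,"wz":0},{"x":-0.008,"y":0.012,"z":0,"wx":0,"wy":0,"wz":0},{"x":-0.008,"y":0.012,"z":0,"wx":0,"wy":0,"wz":0},{"x":-0.008,"y":0.012,"z":0,"wx":0,"wy":0,"wz":0}]'; python3 - <<'E'
from h import *
s=ctrl.get_state();M=R.from_rotvec(s['tool_rot']).as_matrix();print(s['position'],M.T@(np.array([.6085,.0358,.0317])-s['position']), np.degrees(np.arctan2(M[1,1],M[0,1])))
E
```

```text
time: 43.73
position: [0.5994, 0.0272, 0.1251]
tool_rot: [-0.268, -3.129, -0.002]
ft_force: [0.2, 0.1, -2.7]
grip_width: 0.469
grip_force: 40.0
time: 44.07
position: [0.6076, 0.0331, 0.1251]
tool_rot: [-0.273, -3.127, 0.002]
ft_force: [-0.3, -1.1, -2.8]
grip_width: 0.475
grip_force: 40.0
[0.60763519 0.03305164 0.12509983] [-0.00057373  0.00301896  0.09339372] 80.03109652936938
```

```bash
python3 -m handwheel '[{"x":-0.0005,"y":0.002,"z":0.03,"wx":0,"wy":0,"wz":0},{"x":-0.0005,"y":0.002,"z":0.055,"wx":0,"wy":0,"wz":0},{"x":-0.0005,"y":0.002,"z":0.072,"wx":0,"wy":0,"wz":0},{"x":-0.0005,"y":0.002,"z":0.083,"wx":0,"wy":0,"wz":0},{"x":-0.0005,"y":0.002,"z":0.09,"wx":0,"wy":0,"wz":0},{"x":-0.0005,"y":0.002,"z":0.091,"wx":0,"wy":0,"wz":0},{"x":-0.0005,"y":0.002,"z":0.091,"wx":0,"wy":0,"wz":0},{"x":-0.0005,"y":0.002,"z":0.091,"wx":0,"wy":0,"wz":0}]'
```

```text
time: 44.73
position: [0.6098, 0.0362, 0.0363]
tool_rot: [0.272, 3.129, -0.0]
ft_force: [-1.2, 0.7, -2.6]
grip_width: 0.477
grip_force: 40.0
```

```bash
python3 -m handwheel '[{"x":0.001,"y":0,"z":0.0015,"wx":0,"wy":0,"wz":0},{"x":0.001,"y":0,"z":0.003,"wx":0,"wy":0,"wz":0},{"x":0.001,"y":0,"z":0.003,"wx":0,"wy":0,"wz":0}]' && python3 -m handwheel '[{"x":0,"y":0,"z":0.001,"wx":0,"wy":0,"wz":0},{"x":0,"y":0,"z":0.0015,"wx":0,"wy":0,"wz":0},{"x":0,"y":0,"z":0.0015,"wx":0,"wy":0,"wz":0}]'
```

```text
time: 44.98
position: [0.6091, 0.0369, 0.0328]
tool_rot: [0.271, 3.129, 0.0]
ft_force: [-0.3, 0.4, -2.9]
grip_width: 0.473
grip_force: 40.0
time: 45.23
position: [0.6092, 0.0369, 0.0318]
tool_rot: [0.271, 3.129, 0.0]
ft_force: [-0.6, -1.4, 2.6]
grip_width: 0.472
grip_force: 40.0
```

Contact again. Releasing, rising and checking everything.

```bash
python3 -m handwheel '[{"x":0,"y":0,"z":-0.0005,"wx":0,"wy":0,"wz":0},{"x":0,"y":0,"z":-0.0005,"wx":0,"wy":0,"wz":0},{"x":0,"y":0,"z":-0.0005,"wx":0,"wy":0,"wz":0},{"x":0,"y":0,"z":-0.02,"wx":0,"wy":0,"wz":0},{"x":0,"y":0,"z":-0.05,"wx":0,"wy":0,"wz":0},{"x":0,"y":0,"z":-0.09,"wx":0,"wy":0,"wz":0},{"x":0,"y":0,"z":-0.13,"wx":0,"wy":0,"wz":0},{"x":0,"y":0,"z":-0.17,"wx":0,"wy":0,"wz":0},{"x":0,"y":0,"z":-0.18,"wx":0,"wy":0,"wz":0},{"x":0,"y":0,"z":-0.18,"wx":0,"wy":0,"wz":0}]' 0.065; python3 - <<'E'
from h import *
HS['cap']=((0,0,100),(180,45,235))
st();snap('wrist','w21');blobs('w21','cap',.059,500);blobs('w21','brass',.045,60)
snap('side','s21')
a=cv2.imread('pics/s19.png').astype(int);b=cv2.imread('pics/s21.png').astype(int)
d=(np.abs(a-b).max(2)>50).astype(np.uint8);n,l,s,c=cv2.connectedComponentsWithStats(d);print([x.tolist() for x in s[1:] if x[4]>25])
for f in ('s11','s19'):
  pass
g=cv2.cvtColor(cv2.imread('pics/s21.png'),cv2.COLOR_BGR2HSV)
for nm,h in(('slab',HS['slab']),('red',HS['red'])):
    n,l,s,c=cv2.connectedComponentsWithStats(cv2.inRange(g,*h));print(nm,[(x.tolist(),c[i].round().tolist()) for i,x in enumerate(s) if 25<x[4]<5000])
print(proj('s21',[.608,.036,.059]))
E
```

```text
time: 46.07
position: [0.6113, 0.0372, 0.2158]
tool_rot: [0.27, 3.121, 0.001]
ft_force: [0.2, 0.3, -0.7]
grip_width: 0.745
grip_force: 0.0
46.07 [0.6113 0.0372 0.2158] [2.700e-01 3.121e+00 1.000e-03] [ 0.25  0.25 -0.42  1.53  0.11  1.37  1.21] [ 0.2  0.3 -0.7] 0.7446842701187673 0.0
[[-0.985, 0.172, 0.009], [0.172, 0.985, 0.0], [-0.009, 0.002, -1.0]]
w21 cap [305, 10, 20, 93, 858] ctr 0.4945 0.0557 size 80 18 yaw -9.8
w21 cap [294, 131, 43, 96, 3796] ctr 0.6103 0.036 size 100 42 yaw -9.8
w21 cap [0, 181, 22, 48, 591] ctr 0.5821 -0.303 size 58 26 yaw -26.9
w21 cap [177, 306, 279, 11, 2602] ctr 0.7663 0.0102 size 331 13 yaw 80.1
w21 brass [301, 0, 30, 10, 268] ctr 0.4474 0.0649 size 27 8 yaw 80.2
w21 brass [97, 147, 62, 59, 1320] ctr 0.5739 -0.1635 size 69 63 yaw -61.1
w21 brass [167, 282, 24, 57, 676] ctr 0.7477 -0.1603 size 86 26 yaw -22.6
w21 brass [454, 285, 12, 53, 230] ctr 0.8081 0.1841 size 79 11 yaw 2.2
w21 brass [241, 347, 344, 28, 6031] ctr 0.8792 0.1288 size 472 37 yaw 80.2
[[278, 55, 36, 7, 57], [275, 60, 47, 18, 371], [315, 73, 14, 20, 107], [276, 77, 6, 6, 33], [296, 104, 14, 15, 29], [296, 104, 31, 20, 175], [278, 106, 21, 13, 121], [264, 109, 11, 6, 40], [294, 126, 14, 18, 79], [260, 131, 23, 13, 106], [283, 154, 10, 6, 44], [274, 195, 43, 23, 455]]
slab [([178, 108, 58, 69, 693], [208.0, 143.0]), ([326, 140, 62, 18, 536], [357.0, 150.0]), ([204, 156, 48, 23, 914], [228.0, 167.0]), ([278, 213, 27, 13, 146], [291.0, 219.0])]
red [([484, 101, 14, 6, 39], [489.0, 103.0]), ([359, 124, 5, 12, 42], [361.0, 130.0])]
[296.30317578 204.31500116]
```

Cap at (0.6103, 0.0360), yaw −9.8°, at stack height; the bridge is on its rest and the bolt is out. Handing in.

```bash
python3 -c "
from bench import ctrl
print(ctrl.close_job())"
```

```text
the job is handed in; nothing more can be done
None
```

The job is handed in at 46 s on the robot's clock, but the hand-in returned no verdict. By my last checks the clamp is open with its bolt hanging outward, the bridge is handle up on its rest, and the slab, the one brass plate I could see on the bench, and the cap are stacked flat and square in the pocket.

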